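# Put the vanity things back on their own drying pads

### The job

The three things on the drying pads have got mixed up. Put each one upright and centred on its own pad: the frosted tumbler on the round pad, the soap dish on the oblong pad, lying lengthwise along it, and the pink lens tray on the square pad, squared up with its edges; the empty six-sided pad is there for parking something on the way. Leave the lidded cream jar and the tweezer where they are.

Things in the scene. Friction and masses are not known exactly. Their poses are not given: they have to be found in the camera images.
- tumbler: Frosted glass tumbler, loose, open at the top, nearly straight: outside diameter 58 mm at the foot and 60 mm at the rim, 85 mm high, wall 3 mm, about 0.18 kg. Starts upright on the oblong pad. Origin: centre of its underside; z up.
- soap_dish: White ceramic soap dish with a cream bar of soap fixed in it, loose, a rectangular tray 112 mm long (its x) by 64 mm wide (its y) by 28 mm high with upright sides, about 0.26 kg; the bar of soap does not rise above the rim. Starts on the square pad. It may end either way round. Origin: centre of its underside; z up.
- lens_tray: Pink plastic contact lens tray with two closed lids on top (they do not open here), loose, 84 mm long (its x) by 46 mm wide (its y), upright sides to 22 mm, lids to 29 mm high, about 0.07 kg. Starts on the round pad. It may end either way round, along either pair of edges of the square pad. Origin: centre of its underside; z up.
- round_pad: Flat pale stone drying pad, fixed, round, diameter 100 mm, 6 mm thick. Place of the tumbler. Origin: centre of its underside, on the counter; its top is 6 mm higher.
- square_pad: Flat pale stone drying pad, fixed, square, 110 by 110 mm, 6 mm thick, edges along its x and y. Place of the lens tray. Origin: centre of its underside, on the counter; its top is 6 mm higher.
- oblong_pad: Flat pale stone drying pad, fixed, rectangular, 150 mm long (its x) by 96 mm wide (its y), 6 mm thick. Place of the soap dish. Origin: centre of its underside, on the counter; its top is 6 mm higher.
- six_sided_pad: Flat pale stone drying pad, fixed, hexagonal, 110 mm across the flats, 6 mm thick. Empty at the start: a free spot. Origin: centre of its underside, on the counter; its top is 6 mm higher.
- cream_jar: Bystander: small round glass jar with an aluminium lid, loose, diameter 60 mm, 48 mm high, standing on the bare counter among the pads. Not to be moved. Origin: centre of its underside.
- tweezer: Bystander: aluminium tweezer lying on the bare counter on the far left, loose, about 110 mm long (its x), 12 mm wide, 8 mm high. Not to be moved. Origin: near its middle, on the counter. (A fixed pump soap bottle, 160 mm high, stands likewise on the far right, at x 0.68, y -0.38, clear of the pads.)
Things that resemble listed ones, but are neither listed nor needed, are in the scene too. What is shaped like the oblong_pad but blue is not meant. What is shaped like the soap_dish but brown is not meant.

How it is judged:
By the outcome, as a careful person would: the job done as asked, in the order asked, and still so for the second after the job is handed in, with the robot touching nothing.
It also fails if it takes over 112 s, if anything falls off the work surface, if the arm or the gripper's body presses on something with over 40 N, if the wrist force passes 120 N, or if a joint passes its speed limit or range.

### The arm

A 6-joint arm with a two-finger parallel gripper is mounted at the origin on the work surface. World frame = base frame: x ahead of the robot, y to its left, z up, the work surface at z = 0. Lengths are in m, angles in rad, forces in N, time in s.
With the tool pointing down it reaches from about 0.3 to 0.875 m from the base axis. Payload 6.4 kg.
Tool frame: the origin (TCP) lies between the finger pads; the fingertips stand 11 mm ahead of it and the grasp point (between the pads) lies 8 mm behind it (ctrl.tcp_to_tips is the y of the fingertips in the tool frame, in m); y points along the fingers, x is the direction in which the jaws open and shut, and the axes are right-handed (so a half turn about y gives the same grasp; the last joint's range is limited). The gripper opens to 85 mm and grips with 20 to 120 N. Pads are 22 mm wide; open, the fingers measure 114 mm over their backs; the gripper's body (76 mm by 85 mm) begins 54 mm behind the grasp point. The pads swing forward as they close: fully open they stand 13 mm farther back than shut.
Start: joints at [1.129, 0.181, 1.607, -0, 1.354, -0.206], TCP at [0.134, 0.559, 0.242] pointing down, gripper open.
Joint ranges: [-2.99, 2.99], [-0.89, 2.07], [0.3, 2.58], [-1.14, 4.28], [0, 2.63], [-3.12, 3.12]. Speed limits (rad/s): [2.57, 2.57, 3.01, 3.14, 3.14, 3.14].

### API

Orientations are given as a unit quaternion [w, x, y, z].
In Python, from bench import ctrl gives the robot as it stands.
- The arm moves only by the tool apply_moves, never from a script. Its argument "plan" is text: rows parted by semicolons, each of 7 numbers parted by spaces: the shift along the tool's x, y, z each as a share of 0.05 m, from -1 to 1, then the turn, a rotation vector about the tool's x, y, z each as a share of 0.12 rad, from -1 to 1, then the opening, from 0 (shut) to 1 (fully open). In form: dx dy dz wx wy wz claw; .... A call has exactly 5 rows; each row shifts and turns the commanded pose from where the row before left it, along the tool's axes as they then stand; what a row does not reach is not made up. A row lasts 1/10 s, in which the tool goes at most 50 mm and 8.59 degrees, less where a joint would pass 70% of its speed; a pose out of reach is approached as far as the arm can. A call with a number of a shift or a turn outside -1 to 1 is refused whole. A call with a gripper value outside its range is refused whole. The fingers move at their own pace and stop on an object; the grip force is fixed at half the most. Time passes only in rows, so rows that do not move let the fingers close, or fill a call up. It gives the time, the measured TCP pose, the force and the opening at its end, in the units of the state.
- ctrl.get_obs(): the state, without advancing time (a new reading comes with each control period).
- ctrl.camera(name): name is "scene" or "side" or "wrist"; returns the picture (400x640x3 uint8, red, green, blue); there is no depth.
- ctrl.get_calibration(name): a dict with "intrinsics" (3x3 intrinsics, pixels), "k1" (the pictures are not rectified: a ray, as slopes to the right and down, at radius r is drawn at 1 + k1 r^2 times it, then the intrinsics apply), "R" (3x3) and "t" (3): a world point X has camera coordinates R X + t. Camera axes: x right, y down, z forward; pixel columns grow to the right and rows downward; lengths in m; the calibration is good to about 2 mm. A picture is of the moment at which its call begins: read the wrist's pose just before it. get_calibration takes no time and is no camera call; for the wrist camera it gives the pose at the moment of the call.
- ctrl.hand_in(): hands the job in, once; it reports no verdict.
Trained networks look in the newest picture that a camera, given by its name, has taken for a name from the list of things; names that differ only in an ending like _2 or _b are one class to them, and where a whole thing is asked for, a point or a joint stands for the part that bears it (a point fixed in the world has none). Each returns a list of dicts, best first, with "score" (0 to 1); they miss things now and then, are a little off and sometimes report something else, mostly with a low value. They report only what shows in the picture. A call takes as long as a camera call. They do not tell look-alikes from the thing itself.
- ctrl.recognise(camera, target): "point" ([x, y, z] in m, in world coordinates, good to about 4 mm: the middle of the surface that is visible of it).
The state is a dict: "time_s": time; "q": joint angles; "dq": joint speeds; "joint_efforts": joint torques, N m; "eef_pos": TCP position; "eef_rot": TCP orientation; "wrist_force": force on the tool from outside, world axes, zero at the start; "torque": the same for the moment, N m; "opening": opening from 0.0 (shut) to 1.0 (fully open).
Only numpy, scipy, OpenCV 4.12 (cv2) and the standard library are available. Lean on these libraries where they do the work, as an engineer would, in place of code of your own. Each camera call takes 0.05 s, during which the arm holds its last target.

## Working session

There is one attempt and no reset: what is moved stays moved. The work goes in short steps, Python scripts to look and compute and a tool call to move; the robot and the scene stay as the last step left them, time stands still between calls to the robot, and variables do not carry over. Pictures are saved under pics/ and viewed, and the job is handed in when it is done.

Besides the shell and the picture viewer there is one more tool, called after "Call:" by a JSON object that holds its "op" and its "data". apply_moves: Moves the arm, as the interface text tells. Shift numbers are shares of 0.05 m and turn numbers shares of 0.12 rad, none past 1 either way. Its arguments: {"type":"object","properties":{"plan":{"type":"string"}},"required":["plan"]}

```bash
ls; mkdir -p pics
python3 - <<'E'
from bench import ctrl
import cv2
print(ctrl.get_obs()); print(ctrl.tcp_to_tips)
for n in ["scene","side","wrist"]:
    im=ctrl.camera(n); cv2.imwrite(f"pics/{n}0.png",im[:,:,::-1]); print(n,ctrl.get_calibration(n))
E
```

```text
pics
{'time_s': 0.0, 'q': array([ 1.12869482e+00,  1.81530097e-01,  1.60799478e+00,  2.87678206e-05,
        1.35384243e+00, -2.06319295e-01]), 'dq': array([ 0.00058646, -0.00191809, -0.00110749, -0.00023008,  0.00201227,
        0.0003352 ]), 'joint_efforts': array([-3.04255582e-04, -4.44862890e+01, -3.51333797e+01, -2.46311065e-04,
        9.27161775e-03,  6.50989705e-06]), 'eef_pos': array([0.13407235, 0.55859814, 0.24139671]), 'eef_rot': array([-0.55506937,  0.55561002,  0.43715214, -0.43828474]), 'wrist_force': array([0.84539226, 0.48377083, 0.70061173]), 'torque': array([0.02083639, 0.03816964, 0.02063117]), 'opening': 0.9999597737635759}
0.011
scene {'intrinsics': array([[416.83956636,   0.        , 325.51476943],
       [  0.        , 416.83956636, 193.99908096],
       [  0.        ,   0.        ,   1.        ]]), 'k1': 0.022042337397980487, 'R': array([[ 0.62241236,  0.78267311,  0.00506455],
       [ 0.64969354, -0.51303179, -0.56097833],
       [-0.43646438,  0.35245026, -0.82781499]]), 't': array([-0.28721006, -0.29464438,  1.54812012])}
side {'intrinsics': array([[496.51996461,   0.        , 318.59545774],
       [  0.        , 496.51996461, 200.10659211],
       [  0.        ,   0.        ,   1.        ]]), 'k1': 0.03130760420528315, 'R': array([[-0.98445633, -0.17558928,  0.00376073],
       [-0.13198127,  0.7254976 , -0.67545109],
       [ 0.11587357, -0.66544844, -0.7373952 ]]), 't': array([0.493929  , 0.10998732, 1.32386028])}
wrist {'intrinsics': array([[299.30478138,   0.        , 321.02516868],
       [  0.        , 299.30478138, 197.46399602],
       [  0.        ,   0.        ,   1.        ]]), 'k1': -0.03203406455042713, 'R': array([[ 0.23233444,  0.97263425, -0.00182448],
       [ 0.93373039, -0.22251541,  0.28041835],
       [ 0.27233852, -0.06685441, -0.95987615]]), 't': array([-0.57446452, -0.03666883,  0.37980018])}
```

View pics/scene0.png

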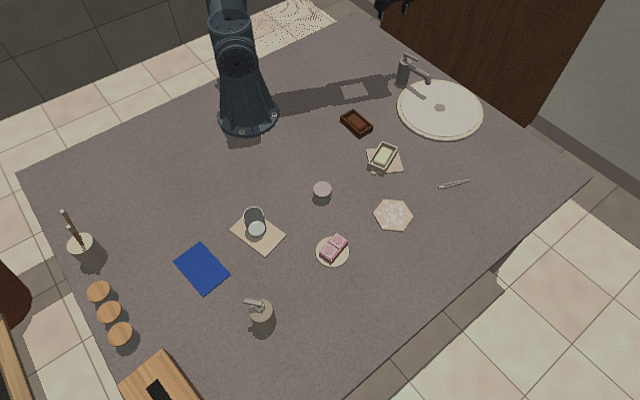

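View pics/side0.png

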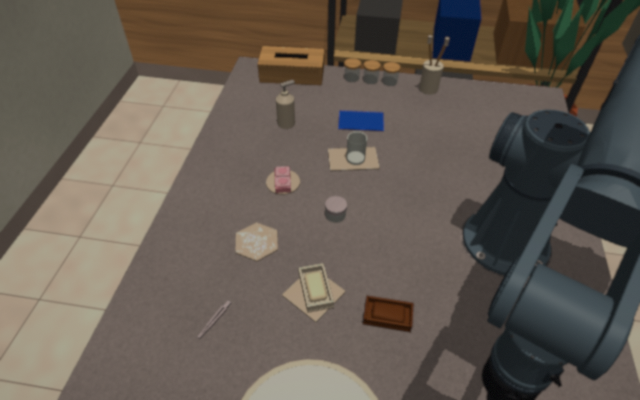

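View pics/wrist0.png

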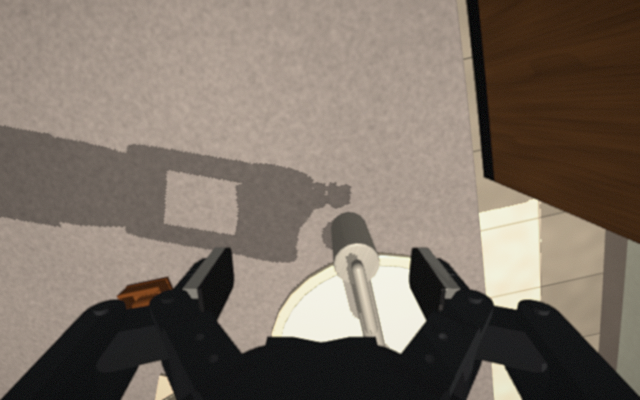

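Candidates in the scene picture:
- Soap dish: white at (383,155), chosen. The brown one at (356,123) is a look-alike.
- Oblong pad: beige at (257,234), under the tumbler, chosen. The blue one at (201,268) is a look-alike.
- Tumbler at (256,222), lens tray at (333,248) on the round pad, hex pad at (393,215), jar at (322,190), tweezer at (454,184). Each is the only one of its kind.

```bash
cat > h.py <<'E'
import numpy as np, cv2, pickle
from bench import ctrl
from scipy.spatial.transform import Rotation as Ro
def q2R(q): return Ro.from_quat([q[1],q[2],q[3],q[0]]).as_matrix()
def unproj(c,uv,z):
    uv=np.atleast_2d(uv).astype(float); K=c["intrinsics"]
    p=np.c_[(uv[:,0]-K[0,2])/K[0,0],(uv[:,1]-K[1,2])/K[1,1]]
    u=p.copy()
    for _ in range(20): u=p/(1+c["k1"]*(u**2).sum(1))[:,None]
    d=np.c_[u,np.ones(len(u))]@c["R"]; o=-c["R"].T@c["t"]
    s=(z-o[2])/d[:,2]; return o+d*s[:,None]
def proj(c,X):
    X=np.atleast_2d(X)@c["R"].T+c["t"]; u=X[:,:2]/X[:,2:]
    u=u*(1+c["k1"]*(u**2).sum(1))[:,None]; K=c["intrinsics"]
    return np.c_[u[:,0]*K[0,0]+K[0,2],u[:,1]*K[1,1]+K[1,2]]
def snap(n,f=None):
    c=ctrl.get_calibration(n); im=ctrl.camera(n)[:,:,::-1].copy()
    if f: cv2.imwrite("pics/"+f,im)
    pickle.dump((c,im),open("last_%s.pkl"%n,"wb")); return c,im
def pose():
    o=ctrl.get_obs(); return np.array(o["eef_pos"]),q2R(o["eef_rot"]),o
def state():
    p,R,o=pose(); print("t",round(o["time_s"],2),"p",p.round(4),"jawyaw",round(np.degrees(np.arctan2(R[1,0],R[0,0])),2),"tooldown",R[:,1].round(3),"F",o["wrist_force"].round(1),"op",round(o["opening"],3),"q",o["q"].round(2))
def plan(target,yawdeg,n=5):
    """target TCP pos, jaw axis yaw (mod 180) ; tool y down. prints per-row shift numbers"""
    p,R,o=pose()
    cur=np.degrees(np.arctan2(R[1,0],R[0,0]))
    y=yawdeg+180*np.round((cur-yawdeg)/180); a=np.radians(y)
    x=np.array([np.cos(a),np.sin(a),0]); yy=np.array([0,0,-1.]); Rt=np.c_[x,yy,np.cross(x,yy)]
    rv=Ro.from_matrix(R.T@Rt).as_rotvec()
    dp=np.array(target)-p
    # number of rows needed
    need=max(np.linalg.norm(dp)/.05,np.linalg.norm(rv)/.12)
    print("cur",p.round(4),"yaw",round(cur,2),"->",round(y,2),"dp",dp.round(4),"rows>=",round(need,2))
    N=max(n,1)
    # fixed-turn each row; shift in axes at mid of row's start
    Rc=R.copy()
    st=Ro.from_rotvec(rv/N).as_matrix()
    for i in range(N):
        s=Rc.T@(dp/N)/.05
        print(" ".join("%.3f"%v for v in s)," "," ".join("%.3f"%v for v in rv/N/.12))
        Rc=Rc@st
E
python3 - <<'E'
from h import *
for cam in ["scene","side"]:
    c,im=snap(cam)
    for t in ["tumbler","soap_dish","lens_tray","round_pad","square_pad","oblong_pad","six_sided_pad","cream_jar","tweezer"]:
        r=ctrl.recognise(cam,t)
        print(cam,t,[(round(d["score"],2),np.round(d["point"],3).tolist(),proj(c,d["point"])[0].round().tolist()) for d in r][:3])
state()
E
```

```text
scene tumbler [(0.88, [0.436, -0.248, 0.062], [254.0, 222.0])]
scene soap_dish [(0.92, [0.469, 0.233, 0.032], [381.0, 156.0]), (0.81, [0.299, 0.27, 0.023], [356.0, 124.0])]
scene lens_tray [(0.74, [0.631, -0.109, 0.034], [333.0, 247.0])]
scene round_pad [(0.76, [0.652, -0.121, 0.009], [334.0, 258.0])]
scene square_pad [(0.65, [0.501, 0.249, 0.009], [391.0, 164.0]), (0.39, [0.436, -0.246, 0.062], [254.0, 221.0])]
scene oblong_pad [(0.76, [0.445, -0.436, 0.005], [203.0, 269.0]), (0.74, [0.468, -0.263, 0.003], [258.0, 242.0])]
scene six_sided_pad [(0.78, [0.652, 0.116, 0.004], [393.0, 216.0]), (0.42, [0.65, -0.12, 0.009], [334.0, 257.0])]
scene cream_jar [(0.78, [0.466, -0.013, 0.047], [323.0, 190.0])]
scene tweezer [(0.59, [0.681, 0.35, 0.011], [451.0, 182.0])]
side tumbler [(0.93, [0.43, -0.217, 0.063], [356.0, 151.0]), (0.7, [0.455, -0.235, 0.004], [347.0, 160.0])]
side soap_dish [(0.96, [0.288, 0.285, 0.024], [388.0, 314.0]), (0.9, [0.462, 0.248, 0.034], [317.0, 286.0])]
side lens_tray [(0.64, [0.629, -0.085, 0.037], [280.0, 179.0])]
side round_pad [(0.62, [0.616, -0.1, 0.007], [286.0, 184.0])]
side square_pad [(0.57, [0.493, 0.263, 0.004], [303.0, 297.0])]
side oblong_pad [(0.85, [0.434, -0.432, 0.008], [361.0, 120.0]), (0.68, [0.454, -0.233, 0.005], [347.0, 160.0]), (0.58, [0.431, -0.218, 0.063], [355.0, 150.0])]
side six_sided_pad [(0.82, [0.647, 0.125, 0.008], [256.0, 242.0])]
side cream_jar [(0.57, [0.455, 0.007, 0.048], [335.0, 208.0])]
side tweezer [(0.59, [0.684, 0.36, 0.003], [214.0, 320.0])]
t 1.15 p [0.1343 0.5591 0.2423] jawyaw 76.49 tooldown [ 0. -0. -1.] F [-0.8  0.8  0.3] op 1.001 q [ 1.13  0.18  1.61 -0.    1.35 -0.21]
```

```bash
cat >> h.py <<'E'
def look(xy,yawdeg,z,uv=(320,150)):
    """TCP pos so that the wrist pixel uv sees xy at z=0.02"""
    p,R,o=pose(); c=ctrl.get_calibration("wrist")
    Rct=c["R"]@R; tct=c["t"]+c["R"]@p   # tool->cam
    cur=np.degrees(np.arctan2(R[1,0],R[0,0])); y=yawdeg; a=np.radians(y)
    x=np.array([np.cos(a),np.sin(a),0]); yy=np.array([0,0,-1.]); Rt=np.c_[x,yy,np.cross(x,yy)]
    P=np.array([0,0,z]); c2=dict(c); c2["R"]=Rct@Rt.T; c2["t"]=tct-c2["R"]@P
    g=unproj(c2,uv,.02)[0]
    return np.array([xy[0]-g[0],xy[1]-g[1],z])
E
python3 - <<'E'
from h import *
p,R,o=pose(); c=ctrl.get_calibration("wrist")
print("cam pos in tool",R.T@(-c["R"].T@c["t"]-p), "axis in tool",R.T@c["R"][2])
T=look((.48,.245),76.5,.30); print(T); plan(T,76.5,10)
for yaw in (60,45,90): print(yaw, look((.48,.245),yaw,.30))
E
```

```text
cam pos in tool [ 0.00028046 -0.13218773  0.07200639] axis in tool [-9.56711544e-05  9.59805758e-01 -2.80665097e-01]
[0.49909376 0.24170539 0.3       ]
cur [0.1343 0.5591 0.2423] yaw 76.49 -> 76.5 dp [ 0.3648 -0.3174  0.0577] rows>= 9.74
-0.447 -0.115 -0.858   0.000 -0.000 -0.000
-0.447 -0.115 -0.858   0.000 -0.000 -0.000
-0.447 -0.115 -0.858   0.000 -0.000 -0.000
-0.447 -0.115 -0.858   0.000 -0.000 -0.000
-0.447 -0.115 -0.858   0.000 -0.000 -0.000
-0.447 -0.115 -0.858   0.000 -0.000 -0.000
-0.447 -0.115 -0.858   0.000 -0.000 -0.000
-0.447 -0.115 -0.858   0.000 -0.000 -0.000
-0.447 -0.115 -0.858   0.000 -0.000 -0.000
-0.447 -0.115 -0.858   0.000 -0.000 -0.000
60 [0.49737175 0.23641814 0.3       ]
45 [0.49455867 0.23221442 0.3       ]
90 [0.49933531 0.24625377 0.3       ]
```

Call:
{"op": "apply_moves", "data": {"plan": "-0.447 -0.2 -0.858 0 0 0 1;-0.447 -0.2 -0.858 0 0 0 1;-0.447 -0.2 -0.858 0 0 0 1;-0.447 -0.1 -0.858 0 0 0 1;-0.447 -0.1 -0.858 0 0 0 1"}}

```text
time_s: 1.65
eef_pos: [0.318, 0.3991, 0.283]
eef_rot: [0.555, -0.555, -0.438, 0.437]
wrist_force: [0.2, 0.4, -0.8]
opening: 0.999
```

Call:
{"op": "apply_moves", "data": {"plan": "-0.447 -0.1 -0.858 0 0 0 1;-0.447 -0.1 -0.858 0 0 0 1;-0.447 -0.1 -0.858 0 0 0 1;-0.447 -0.1 -0.858 0 0 0 1;-0.447 0 -0.858 0 0 0 1"}}

```text
time_s: 2.15
eef_pos: [0.5009, 0.2401, 0.3034]
eef_rot: [-0.555, 0.556, 0.438, -0.437]
wrist_force: [0.5, 1.3, -0.1]
opening: 1.002
```

Run:
```python
from h import *
state(); snap("wrist","w1.png"); state()
T=look((.64,0.0),76.5,.34); plan(T,90,5)
```

```text
t 2.15 p [0.5009 0.2401 0.3034] jawyaw 76.48 tooldown [ 0.002  0.001 -1.   ] F [ 0.5  1.3 -0.1] op 1.002 q [ 0.23  0.09  1.58  0.    1.46 -1.1 ]
t 2.2 p [0.5058 0.2349 0.3027] jawyaw 76.21 tooldown [ 0.004 -0.003 -1.   ] F [ 2.3 -5.6 -0.1] op 1.004 q [ 0.22  0.09  1.58 -0.    1.46 -1.11]
cur [0.5058 0.2349 0.3027] yaw 76.21 -> 90.0 dp [ 0.1483 -0.2369  0.0373] rows>= 5.64
-0.779 -0.144 -0.803   0.008 -0.401 -0.004
-0.817 -0.145 -0.764   0.008 -0.401 -0.004
-0.853 -0.146 -0.724   0.008 -0.401 -0.004
-0.886 -0.147 -0.682   0.008 -0.401 -0.004
-0.918 -0.148 -0.638   0.008 -0.401 -0.004
```

View pics/w1.png

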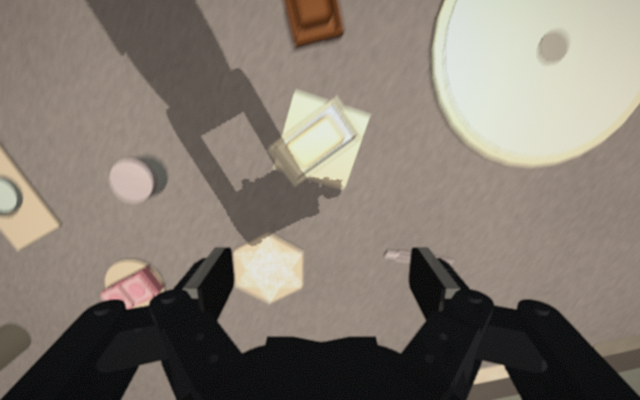

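Run:
```python
from h import *
state(); c,im=snap("wrist","w2.png"); state()
cv2.imwrite("pics/w2a.png",cv2.resize(im[70:310,220:400],None,fx=3.3,fy=2.5*1.0) if 0 else cv2.resize(im[80:200,240:400],None,fx=5,fy=5,interpolation=cv2.INTER_CUBIC))
```

```text
t 2.2 p [0.5058 0.2349 0.3027] jawyaw 76.21 tooldown [ 0.004 -0.003 -1.   ] F [ 2.3 -5.6 -0.1] op 1.004 q [ 0.22  0.09  1.58 -0.    1.46 -1.11]
t 2.25 p [0.5031 0.2374 0.3022] jawyaw 76.14 tooldown [ 0.002 -0.001 -1.   ] F [ 0.3 -0.1 -0.3] op 1.003 q [ 0.23  0.09  1.58 -0.    1.46 -1.1 ]
```

View pics/w2a.png

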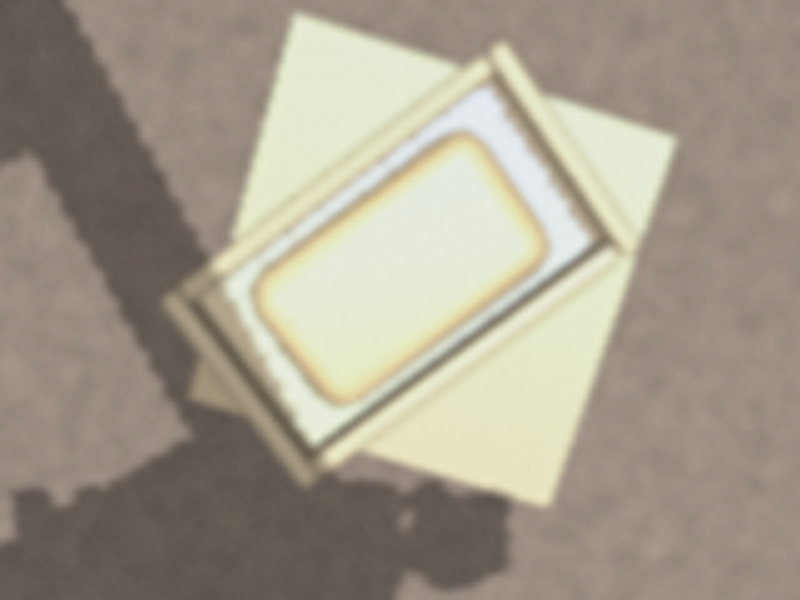

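```bash
cat >> h.py <<'E'
from scipy.optimize import least_squares
def fitrect(c,uv,L,W,z,order=None):
    """uv corner pixels in cyclic order; fits centre+yaw of LxW rect at height z in pixel space"""
    w=unproj(c,uv,z)[:,:2]; m=w.mean(0)
    best=None
    base=np.array([[1,1],[-1,1],[-1,-1],[1,-1]])*[L/2,W/2]
    for ord_ in (1,-1):
        for k in range(4):
            B=np.roll(base[::ord_],k,axis=0)
            def f(x):
                ca,sa=np.cos(x[2]),np.sin(x[2]); P=B@np.array([[ca,sa],[-sa,ca]])+x[:2]
                return (P-w)[~np.isnan(w[:,0])].ravel()
            for a0 in (0,1.5,3,4.5):
                r=least_squares(f,[*m,a0])
                if best is None or r.cost<best.cost: best=r
    return best.x[:2].round(4),round(np.degrees(best.x[2])%180,2),"res mm",(best.fun*1e3).round(1)
def crop2px(xy,x0,y0,s): return np.array([x0,y0])+(np.array(xy,float)+.5)/s-.5
E
python3 - <<'E'
from h import *
c,im=pickle.load(open("last_wrist.pkl","rb"))
pad=crop2px([(297,12),(677,137),(549,506),(190,398)],240,80,5)
print("pad",fitrect(c,pad,.11,.11,.006))
rim=crop2px([(502,42),(634,254),(310,486),(165,297)],240,80,5)
print("dish",fitrect(c,rim,.112,.064,.034))
state()
T=look((.64,0.0),90,.34); plan(T,90,6)
E
```

```text
pad (array([0.4695, 0.2495]), np.float64(59.01), 'res mm', array([-0.6, -0.5,  0. ,  0.6,  0.7,  0.2, -0.2, -0.3]))
dish (array([0.4665, 0.2423]), np.float64(111.99), 'res mm', array([-0.6,  1.2, -0.8,  3.1,  1.1, -2.3,  0.3, -2. ]))
t 2.25 p [0.5031 0.2374 0.3022] jawyaw 76.14 tooldown [ 0.002 -0.001 -1.   ] F [ 0.3 -0.1 -0.3] op 1.003 q [ 0.23  0.09  1.58 -0.    1.46 -1.1 ]
cur [0.5031 0.2374 0.3022] yaw 76.14 -> 90.0 dp [ 0.1511 -0.236   0.0378] rows>= 5.65
-0.643 -0.124 -0.678   0.003 -0.336 -0.002
-0.670 -0.124 -0.651   0.003 -0.336 -0.002
-0.696 -0.125 -0.624   0.003 -0.336 -0.002
-0.720 -0.125 -0.595   0.003 -0.336 -0.002
-0.743 -0.125 -0.566   0.003 -0.336 -0.002
-0.766 -0.126 -0.535   0.003 -0.336 -0.002
```

Run:
```python
from h import *
T=look((.635,-0.06),90,.22); plan(T,90,10)
```

```text
cur [0.5031 0.2374 0.3022] yaw 76.14 -> 90.0 dp [ 0.1615 -0.2964 -0.0822] rows>= 6.95
-0.498 0.166 -0.455   0.002 -0.202 -0.001
-0.509 0.166 -0.443   0.002 -0.202 -0.001
-0.519 0.166 -0.431   0.002 -0.202 -0.001
-0.530 0.165 -0.418   0.002 -0.202 -0.001
-0.540 0.165 -0.405   0.002 -0.202 -0.001
-0.549 0.165 -0.392   0.002 -0.202 -0.001
-0.559 0.165 -0.379   0.002 -0.202 -0.001
-0.568 0.165 -0.365   0.002 -0.202 -0.001
-0.576 0.165 -0.351   0.002 -0.202 -0.001
-0.585 0.165 -0.337   0.002 -0.202 -0.001
```

Call:
{"op": "apply_moves", "data": {"plan": "-0.5 0.16 -0.455 0 -0.2 0 1;-0.51 0.16 -0.443 0 -0.2 0 1;-0.52 0.16 -0.431 0 -0.2 0 1;-0.53 0.16 -0.418 0 -0.2 0 1;-0.54 0.16 -0.405 0 -0.2 0 1"}}

```text
time_s: 2.75
eef_pos: [0.5809, 0.0931, 0.262]
eef_rot: [0.528, -0.528, -0.471, 0.471]
wrist_force: [0.2, 0.1, -0.6]
opening: 0.998
```

Call:
{"op": "apply_moves", "data": {"plan": "-0.55 0.16 -0.392 0 -0.2 0 1;-0.56 0.16 -0.379 0 -0.2 0 1;-0.57 0.16 -0.365 0 -0.2 0 1;-0.58 0.16 -0.351 0 -0.2 0 1;-0.58 0.16 -0.337 0 -0.2 0 1"}}

```text
time_s: 3.25
eef_pos: [0.6625, -0.0548, 0.2218]
eef_rot: [-0.499, 0.498, 0.501, -0.501]
wrist_force: [0.5, 0.6, 0.4]
opening: 0.999
```

Run:
```python
from h import *
snap("wrist"); c,im=snap("wrist","w3.png"); state()
```

```text
t 3.35 p [ 0.6625 -0.0575  0.2203] jawyaw 90.07 tooldown [-0.002 -0.001 -1.   ] F [-1.4  0.4  0.3] op 0.996 q [-0.26  0.4   1.38 -0.    1.37 -1.84]
```

View pics/w3.png

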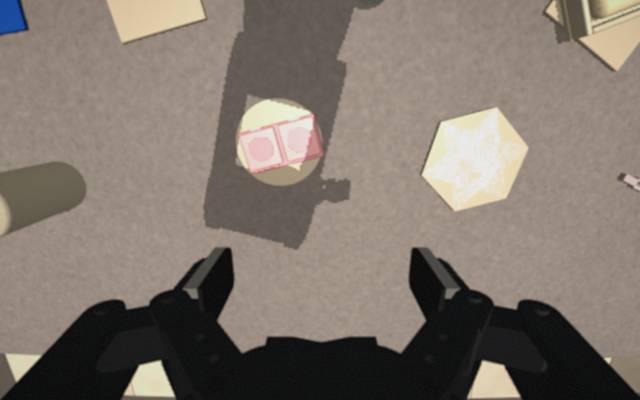

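Run:
```python
from h import *
c,im=pickle.load(open("last_wrist.pkl","rb"))
cv2.imwrite("pics/w3a.png",cv2.resize(im[85:195,225:335],None,fx=5,fy=5,interpolation=cv2.INTER_CUBIC))
cv2.imwrite("pics/w3b.png",cv2.resize(im[95:220,410:540],None,fx=4,fy=4,interpolation=cv2.INTER_CUBIC))
```

```text
(no output)
```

View pics/w3a.png

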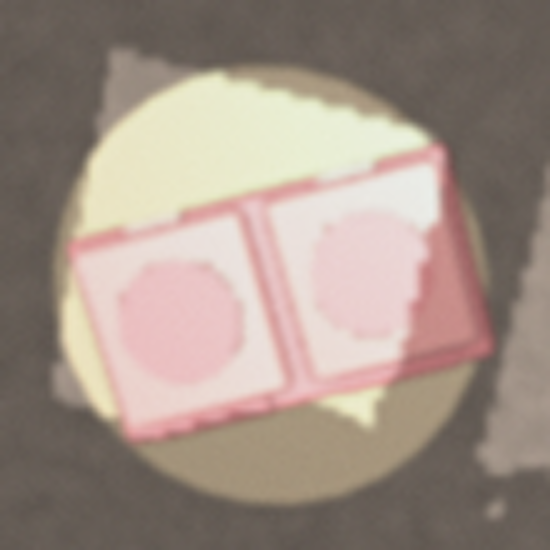

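View pics/w3b.png

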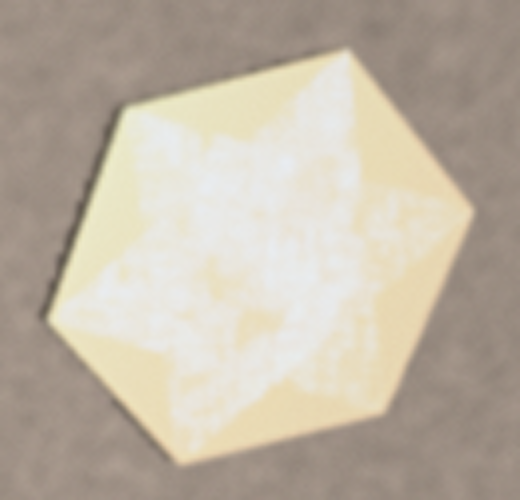

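```bash
cat >> h.py <<'E'
def obj(name,yaws=None): pass
def draw(c,im,P,col=(0,255,0)):
    uv=np.round(proj(c,P)*16).astype(np.int32)
    cv2.polylines(im,[uv.reshape(-1,1,2)],True,col,1,cv2.LINE_AA,4)
def rectP(xy,yaw,L,W,z):
    a=np.radians(yaw); B=np.array([[1,1],[-1,1],[-1,-1],[1,-1]])*[L/2,W/2]
    return np.c_[B@np.array([[np.cos(a),np.sin(a)],[-np.sin(a),np.cos(a)]])+xy,np.full(4,z)]
def circP(xy,d,z,n=40):
    t=np.linspace(0,2*np.pi,n,endpoint=False); return np.c_[xy[0]+d/2*np.cos(t),xy[1]+d/2*np.sin(t),np.full(n,z)]
E
python3 - <<'E'
from h import *
c,im=pickle.load(open("last_wrist.pkl","rb"))
tr=fitrect(c,crop2px([(70,243),(445,147),(493,354),(127,440)],225,85,5),.084,.046,.028); print("tray",tr)
ci=unproj(c,crop2px([(53,285),(495,285),(274,65),(274,505)],225,85,5),.006)[:,:2]
rp=(ci[0]+ci[1])/2*.5+(ci[2]+ci[3])/2*.5; print("round",rp,np.linalg.norm(ci[0]-ci[1]),np.linalg.norm(ci[2]-ci[3]))
hx=unproj(c,crop2px([(124,104),(350,48),(474,212),(385,414),(180,465),(46,319)],410,95,4),.006)[:,:2]
print("hex",hx.mean(0),np.linalg.norm(hx-hx.mean(0),axis=1))
draw(c,im,circP(rp,.1,.006)); draw(c,im,rectP(tr[0],tr[1],.084,.046,.028),(255,0,0)); draw(c,im,rectP(tr[0],tr[1],.084,.046,.006),(255,0,255))
cv2.imwrite("pics/w3c.png",cv2.resize(im[85:195,225:335],None,fx=5,fy=5,interpolation=cv2.INTER_CUBIC))
T=look((.43,-0.235),90,.25); plan(T,90,5)
E
```

```text
tray (array([ 0.627 , -0.1029]), np.float64(103.59), 'res mm', array([-0.9, -1.2, -0.7,  0.4,  0.6,  0.9,  1. , -0. ]))
round [ 0.62731787 -0.1078172 ] 0.10146076715102059 0.10006261872160835
hex [0.6472691  0.12031739] [0.06438893 0.0638261  0.06332169 0.06400309 0.06380704 0.06400087]
cur [ 0.6625 -0.0575  0.2203] yaw 90.07 -> 90.0 dp [-0.2069 -0.1766  0.0297] rows>= 5.47
-0.705 -0.117 0.829   -0.003 0.002 -0.001
-0.706 -0.117 0.828   -0.003 0.002 -0.001
-0.706 -0.118 0.828   -0.003 0.002 -0.001
-0.706 -0.118 0.828   -0.003 0.002 -0.001
-0.706 -0.118 0.828   -0.003 0.002 -0.001
```

View pics/w3c.png

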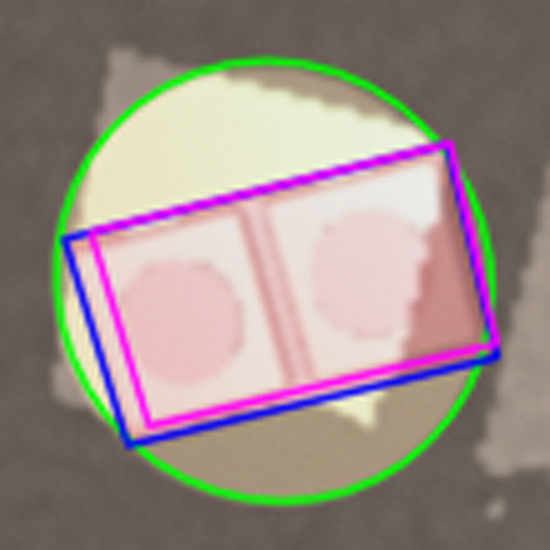

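Call:
{"op": "apply_moves", "data": {"plan": "-0.7 -0.12 0.7 0 0 0 1;-0.7 -0.12 0.7 0 0 0 1;-0.7 -0.12 0.7 0 0 0 1;-0.7 -0.12 0.7 0 0 0 1;-0.7 -0.12 0.7 0 0 0 1"}}

```text
time_s: 3.85
eef_pos: [0.4865, -0.2297, 0.2528]
eef_rot: [-0.499, 0.499, 0.501, -0.501]
wrist_force: [0.9, -0.9, 0.3]
opening: 0.999
```

Run:
```python
from h import *
snap("wrist"); c,im=snap("wrist","w4.png"); state()
```

```text
t 3.95 p [ 0.485  -0.2329  0.2535] jawyaw 89.95 tooldown [ 0.    -0.002 -1.   ] F [ 0.8 -0.7  0.2] op 1.002 q [-0.67  0.09  1.69 -0.    1.36 -2.24]
```

View pics/w4.png

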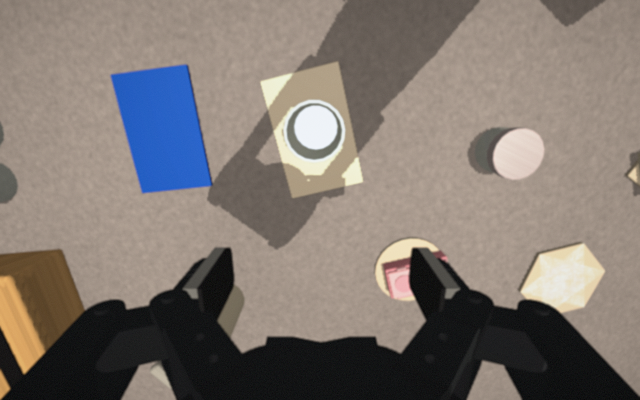

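Run:
```python
from h import *
c,im=pickle.load(open("last_wrist.pkl","rb"))
cv2.imwrite("pics/w4a.png",cv2.resize(im[55:205,250:370],None,fx=4,fy=4,interpolation=cv2.INTER_CUBIC))
```

```text
(no output)
```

View pics/w4a.png

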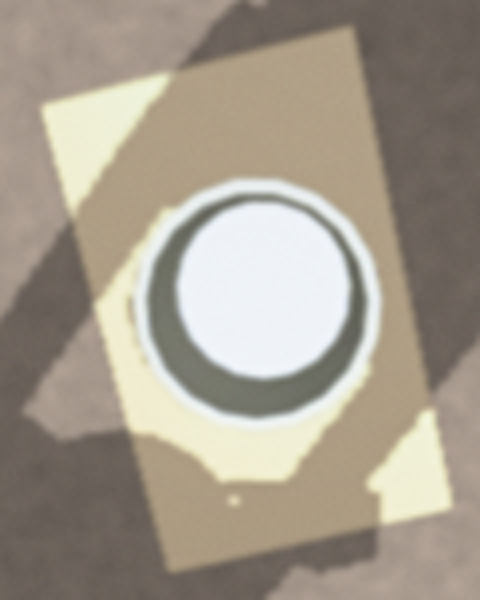

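Run:
```python
from h import *
c,im=pickle.load(open("last_wrist.pkl","rb"))
print("oblong",fitrect(c,crop2px([(42,104),(355,25),(453,508),(172,573)],250,55,4),.15,.096,.006))
ci=unproj(c,crop2px([(135,302),(382,302),(258.5,178),(258.5,426)],250,55,4),.091)[:,:2]
tp=(ci[0]+ci[1])/4+(ci[2]+ci[3])/4; print("tumbler",tp,np.linalg.norm(ci[0]-ci[1]),np.linalg.norm(ci[2]-ci[3]))
print("jar",unproj(c,[(518,154)],.048))
state()
# lens pick hover
for z in (.13,): plan((.627,-.103,z),13.6,10)
```

```text
oblong (array([ 0.438 , -0.2447]), np.float64(13.51), 'res mm', array([ 0.1, -0.1, -0.3,  0.1,  0.1,  0.7,  0.1, -0.7]))
tumbler [ 0.4293592  -0.24204003] 0.059624200617976277 0.05873542993977389
jar [[ 0.45658079 -0.01068373  0.048     ]]
t 3.95 p [ 0.485  -0.2329  0.2535] jawyaw 89.95 tooldown [ 0.    -0.002 -1.   ] F [ 0.8 -0.7  0.2] op 1.002 q [-0.67  0.09  1.69 -0.    1.36 -2.24]
cur [ 0.485  -0.2329  0.2535] yaw 89.95 -> 13.6 dp [ 0.142   0.1299 -0.1235] rows>= 11.1
0.261 0.247 -0.284   0.001 1.110 -0.001
0.296 0.247 -0.247   0.001 1.110 -0.001
0.326 0.247 -0.205   0.001 1.110 -0.001
0.350 0.247 -0.160   0.001 1.110 -0.001
0.369 0.247 -0.112   0.001 1.110 -0.001
0.380 0.247 -0.062   0.001 1.110 -0.001
0.385 0.247 -0.011   0.001 1.110 -0.001
0.383 0.247 0.040   0.001 1.110 -0.001
0.374 0.247 0.091   0.001 1.110 -0.001
0.359 0.247 0.139   0.001 1.110 -0.001
```

Run:
```python
from h import *
plan((.627,-.103,.12),13.6,15)
```

```text
cur [ 0.485  -0.2329  0.2535] yaw 89.95 -> 13.6 dp [ 0.142   0.1299 -0.1335] rows>= 11.1
0.174 0.178 -0.189   0.001 0.740 -0.001
0.190 0.178 -0.173   0.001 0.740 -0.001
0.204 0.178 -0.155   0.001 0.740 -0.001
0.217 0.178 -0.137   0.001 0.740 -0.001
0.229 0.178 -0.117   0.001 0.740 -0.001
0.238 0.178 -0.096   0.001 0.740 -0.001
0.246 0.178 -0.075   0.001 0.740 -0.001
0.251 0.178 -0.053   0.001 0.740 -0.001
0.255 0.178 -0.030   0.001 0.740 -0.001
0.257 0.178 -0.007   0.001 0.740 -0.001
0.256 0.178 0.015   0.001 0.740 -0.001
0.254 0.178 0.038   0.001 0.740 -0.001
0.250 0.178 0.060   0.001 0.740 -0.001
0.243 0.178 0.082   0.001 0.740 -0.001
0.235 0.178 0.103   0.001 0.740 -0.001
```

Call:
{"op": "apply_moves", "data": {"plan": "0.174 0.178 -0.189 0 0.74 0 1;0.19 0.178 -0.173 0 0.74 0 1;0.204 0.178 -0.155 0 0.74 0 1;0.217 0.178 -0.137 0 0.74 0 1;0.229 0.178 -0.117 0 0.74 0 1"}}

```text
time_s: 4.45
eef_pos: [0.5356, -0.1843, 0.2075]
eef_rot: [0.598, -0.597, -0.378, 0.378]
wrist_force: [-0.1, -0.4, -0.7]
opening: 1.001
```

Call:
{"op": "apply_moves", "data": {"plan": "0.238 0.178 -0.096 0 0.74 0 1;0.246 0.178 -0.075 0 0.74 0 1;0.251 0.178 -0.053 0 0.74 0 1;0.255 0.178 -0.03 0 0.74 0 1;0.257 0.178 -0.007 0 0.74 0 1"}}

```text
time_s: 4.95
eef_pos: [0.5826, -0.1405, 0.163]
eef_rot: [0.666, -0.666, -0.237, 0.237]
wrist_force: [0.1, -0.0, -0.8]
opening: 1.0
```

Call:
{"op": "apply_moves", "data": {"plan": "0.256 0.178 0.015 0 0.74 0 1;0.254 0.178 0.038 0 0.74 0 1;0.25 0.178 0.06 0 0.74 0 1;0.243 0.178 0.082 0 0.74 0 1;0.235 0.178 0.103 0 0.74 0 1"}}

```text
time_s: 5.45
eef_pos: [0.6296, -0.0968, 0.1184]
eef_rot: [0.702, -0.702, -0.085, 0.085]
wrist_force: [-0.4, -0.2, 0.9]
opening: 1.0
```

Run:
```python
from h import *
c,im=snap("wrist","w5.png"); state()
plan((.627,-.103,.02),13.6,4)
```

```text
t 5.5 p [ 0.6298 -0.0953  0.1168] jawyaw 13.57 tooldown [-0.001  0.002 -1.   ] F [-1.9 -0.1 -0.6] op 0.999 q [-0.34  0.45  1.54  0.    1.16 -0.57]
cur [ 0.6298 -0.0953  0.1168] yaw 13.57 -> 13.6 dp [-0.0028 -0.0077 -0.0968] rows>= 1.94
-0.022 0.484 -0.035   -0.005 -0.001 -0.002
-0.022 0.484 -0.035   -0.005 -0.001 -0.002
-0.022 0.484 -0.035   -0.005 -0.001 -0.002
-0.022 0.484 -0.034   -0.005 -0.001 -0.002
```

View pics/w5.png

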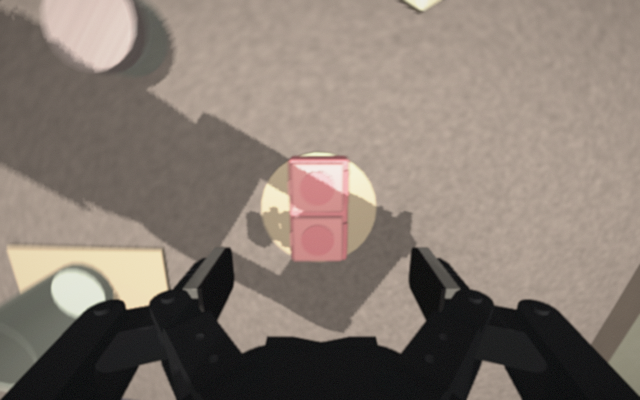

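Run:
```python
from h import *
c,im=pickle.load(open("last_wrist.pkl","rb"))
print(proj(c,[[.627,-.103,.03],[.6273,-.1078,.006]]))
draw(c,im,rectP([.627,-.103],103.6,.084,.046,.028)); draw(c,im,circP([.6273,-.1078],.1,.006),(255,0,0))
cv2.imwrite("pics/w5a.png",cv2.resize(im[130:280,240:400],None,fx=4,fy=4,interpolation=cv2.INTER_CUBIC))
```

```text
[[316.36098684 213.07694148]
 [315.83659819 209.04611311]]
```

View pics/w5a.png

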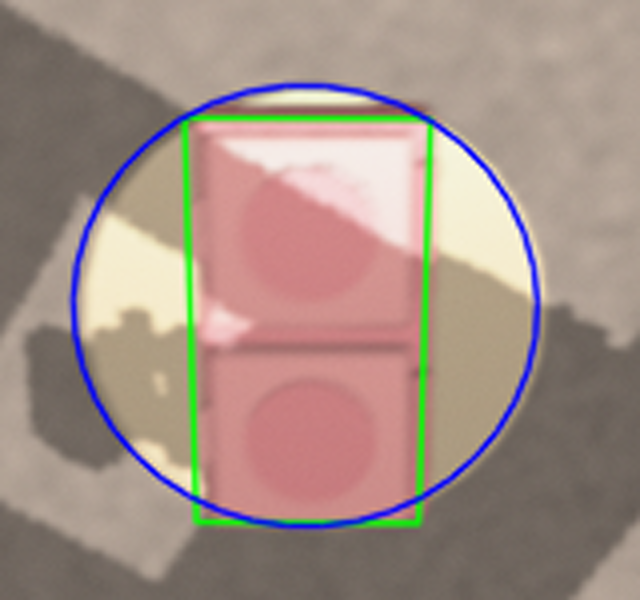

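Call:
{"op": "apply_moves", "data": {"plan": "-0.02 0.5 -0.035 0 0 0 1;-0.02 0.5 -0.035 0 0 0 1;-0.02 0.4 -0.035 0 0 0 1;-0.02 0.2 -0.035 0 0 0 1;0 0 0 0 0 0 1"}}

```text
time_s: 6.0
eef_pos: [0.6258, -0.106, 0.0374]
eef_rot: [0.702, -0.701, -0.085, 0.087]
wrist_force: [-1.0, -0.1, 0.6]
opening: 0.999
```

Run:
```python
from h import *
state()
plan((.627,-.103,.02),13.6,2)
```

```text
t 6.0 p [ 0.6258 -0.106   0.0374] jawyaw 13.99 tooldown [-0.003  0.001 -1.   ] F [-1.  -0.1  0.6] op 0.999 q [-0.35  0.55  1.57  0.    1.03 -0.6 ]
cur [ 0.6258 -0.106   0.0374] yaw 13.99 -> 13.6 dp [ 0.0012  0.003  -0.0174] rows>= 0.35
0.020 0.174 0.026   -0.008 0.028 -0.011
0.019 0.174 0.026   -0.008 0.028 -0.011
```

Call:
{"op": "apply_moves", "data": {"plan": "0.02 0.17 0.02 0 0 0 1;0.02 0.17 0.02 0 0 0 1;0 0 0 0 0 0 1;0 0 0 0 0 0 0;0 0 0 0 0 0 0"}}

```text
time_s: 6.5
eef_pos: [0.6288, -0.1046, 0.0222]
eef_rot: [-0.702, 0.702, 0.086, -0.086]
wrist_force: [-0.6, 0.4, -0.6]
opening: 0.695
```

Call:
{"op": "apply_moves", "data": {"plan": "0 0 0 0 0 0 0;0 0 0 0 0 0 0;0 0 0 0 0 0 0;0 0 0 0 0 0 0;0 0 0 0 0 0 0"}}

```text
time_s: 7.0
eef_pos: [0.6292, -0.1048, 0.0227]
eef_rot: [-0.702, 0.702, 0.086, -0.085]
wrist_force: [-0.1, 0.4, 6.4]
opening: 0.521
```

Run:
```python
from h import *
c,im=snap("wrist","w6.png"); state()
plan((.627,-.103,.10),13.6,5)
```

```text
t 7.05 p [ 0.6291 -0.1048  0.0226] jawyaw 13.92 tooldown [ 0.001 -0.001 -1.   ] F [-0.2  0.4  5.7] op 0.523 q [-0.35  0.58  1.56 -0.    1.   -0.59]
cur [ 0.6291 -0.1048  0.0226] yaw 13.92 -> 13.6 dp [-0.0021  0.0018  0.0774] rows>= 1.55
-0.006 -0.310 0.009   0.002 0.009 0.002
-0.006 -0.310 0.009   0.002 0.009 0.002
-0.006 -0.309 0.009   0.002 0.009 0.002
-0.006 -0.309 0.009   0.002 0.009 0.002
-0.006 -0.309 0.009   0.002 0.009 0.002
```

View pics/w6.png

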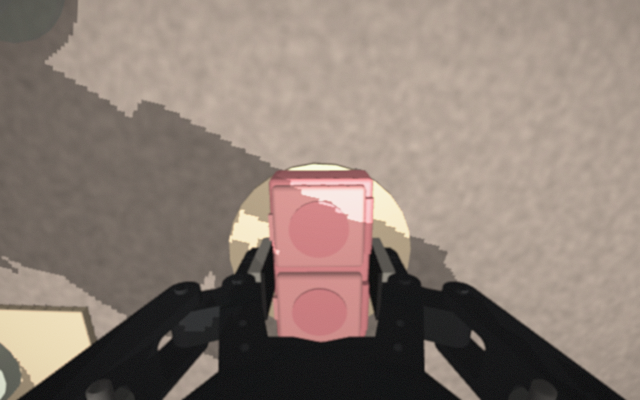

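Call:
{"op": "apply_moves", "data": {"plan": "0 -0.1 0 0 0 0 0;0 -0.3 0 0 0 0 0;0 -0.4 0 0 0 0 0;0 -0.5 0 0 0 0 0;0 -0.3 0 0 0 0 0"}}

```text
time_s: 7.55
eef_pos: [0.6293, -0.1048, 0.1045]
eef_rot: [-0.701, 0.702, 0.087, -0.085]
wrist_force: [-0.2, -0.7, -1.0]
opening: 0.516
```

Run:
```python
from h import *
state()
plan((.6473,.1203,.09),59,10)
```

```text
t 7.55 p [ 0.6293 -0.1048  0.1045] jawyaw 13.93 tooldown [ 0.002 -0.001 -1.   ] F [-0.2 -0.7 -1. ] op 0.516 q [-0.35  0.46  1.54  0.    1.14 -0.59]
cur [ 0.6293 -0.1048  0.1045] yaw 13.93 -> 59.0 dp [ 0.018   0.2251 -0.0145] rows>= 6.56
0.143 0.029 0.428   0.002 -0.656 0.001
0.176 0.029 0.416   0.002 -0.656 0.001
0.209 0.029 0.401   0.002 -0.656 0.001
0.239 0.029 0.383   0.002 -0.656 0.001
0.269 0.029 0.363   0.002 -0.656 0.001
0.297 0.029 0.341   0.002 -0.656 0.001
0.322 0.029 0.316   0.002 -0.656 0.001
0.346 0.029 0.290   0.002 -0.656 0.001
0.368 0.029 0.262   0.002 -0.656 0.001
0.387 0.029 0.232   0.002 -0.656 0.001
```

Call:
{"op": "apply_moves", "data": {"plan": "0.143 0.03 0.428 0 -0.656 0 0;0.176 0.03 0.416 0 -0.656 0 0;0.209 0.03 0.401 0 -0.656 0 0;0.239 0.03 0.383 0 -0.656 0 0;0.269 0.03 0.363 0 -0.656 0 0"}}

```text
time_s: 8.05
eef_pos: [0.6372, 0.0089, 0.0946]
eef_rot: [0.671, -0.671, -0.222, 0.222]
wrist_force: [-0.4, -0.2, -1.1]
opening: 0.522
```

Call:
{"op": "apply_moves", "data": {"plan": "0.297 0.03 0.341 0 -0.656 0 0;0.322 0.03 0.316 0 -0.656 0 0;0.346 0.03 0.29 0 -0.656 0 0;0.368 0.03 0.262 0 -0.656 0 0;0.387 0.03 0.232 0 -0.656 0 0"}}

```text
time_s: 8.55
eef_pos: [0.6462, 0.1215, 0.0871]
eef_rot: [0.615, -0.615, -0.349, 0.349]
wrist_force: [-0.2, -0.8, -0.6]
opening: 0.522
```

Run:
```python
from h import *
snap("wrist");snap("wrist","w7.png");state()
plan((.6473,.1203,.024),59,4)
```

```text
t 8.65 p [0.6459 0.1234 0.0868] jawyaw 59.28 tooldown [-0.     0.001 -1.   ] F [-0.2 -0.3 -0.8] op 0.517 q [ 0.01  0.52  1.49  0.    1.13 -1.03]
cur [0.6459 0.1234 0.0868] yaw 59.28 -> 59.0 dp [ 0.0014 -0.0031 -0.0628] rows>= 1.26
-0.010 0.314 -0.014   -0.002 0.010 0.001
-0.010 0.314 -0.014   -0.002 0.010 0.001
-0.010 0.314 -0.014   -0.002 0.010 0.001
-0.010 0.314 -0.014   -0.002 0.010 0.001
```

View pics/w7.png

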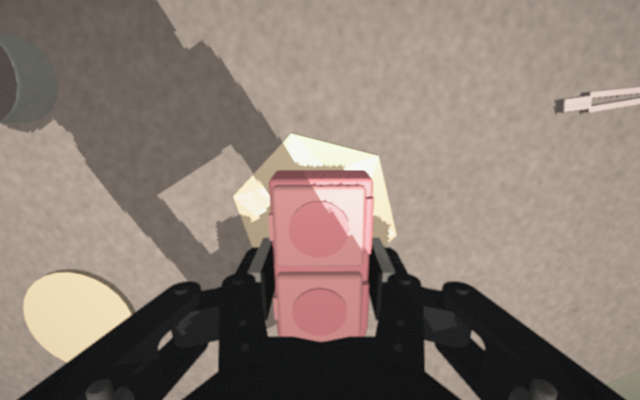

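Call:
{"op": "apply_moves", "data": {"plan": "-0.01 0.4 -0.014 0 0 0 0;-0.01 0.4 -0.014 0 0 0 0;-0.01 0.3 -0.014 0 0 0 0;-0.01 0.12 -0.014 0 0 0 0;0 0.03 0 0 0 0 0"}}

```text
time_s: 9.15
eef_pos: [0.6472, 0.1168, 0.0235]
eef_rot: [0.616, -0.615, -0.348, 0.349]
wrist_force: [-1.1, -0.1, -1.9]
opening: 0.522
```

Call:
{"op": "apply_moves", "data": {"plan": "0 0.01 0 0 0 0 0;0 0 0 0 0 0 0;0 0 0 0 0 0 1;0 0 0 0 0 0 1;0 0 0 0 0 0 1"}}

```text
time_s: 9.65
eef_pos: [0.6481, 0.1175, 0.0244]
eef_rot: [-0.615, 0.616, 0.349, -0.348]
wrist_force: [0.3, 0.4, -0.1]
opening: 0.991
```

Run:
```python
from h import *
state()
```

```text
t 9.65 p [0.6481 0.1175 0.0244] jawyaw 59.03 tooldown [ 0.001 -0.    -1.   ] F [ 0.3  0.4 -0.1] op 0.991 q [-0.    0.61  1.5  -0.    1.03 -1.03]
```

Call:
{"op": "apply_moves", "data": {"plan": "0 -0.3 0 0 0 0 1;0 -0.5 0 0 0 0 1;0 -0.6 0 0 0 0 1;0 -0.7 0 0 0 0 1;0 -0.5 0 0 0 0 1"}}

```text
time_s: 10.15
eef_pos: [0.6488, 0.1175, 0.1578]
eef_rot: [-0.615, 0.616, 0.349, -0.347]
wrist_force: [0.7, -0.9, 1.0]
opening: 0.997
```

Run:
```python
from h import *
state()
snap("wrist","w8.png")
plan((.4294,-.242,.16),59,10)
```

```text
t 10.15 p [0.6488 0.1175 0.1578] jawyaw 59.03 tooldown [ 0.004 -0.    -1.   ] F [ 0.7 -0.9  1. ] op 0.997 q [-0.    0.44  1.45 -0.    1.24 -1.03]
cur [0.6511 0.1176 0.1625] yaw 59.04 -> 59.0 dp [-0.2217 -0.3596 -0.0025] rows>= 8.45
-0.845 0.001 0.010   0.007 0.001 0.004
-0.845 0.001 0.010   0.007 0.001 0.004
-0.845 0.001 0.010   0.007 0.001 0.004
-0.845 0.002 0.010   0.007 0.001 0.004
-0.845 0.002 0.010   0.007 0.001 0.004
-0.845 0.003 0.010   0.007 0.001 0.004
-0.845 0.003 0.010   0.007 0.001 0.004
-0.845 0.004 0.010   0.007 0.001 0.004
-0.845 0.004 0.010   0.007 0.001 0.004
-0.845 0.005 0.010   0.007 0.001 0.004
```

View pics/w8.png

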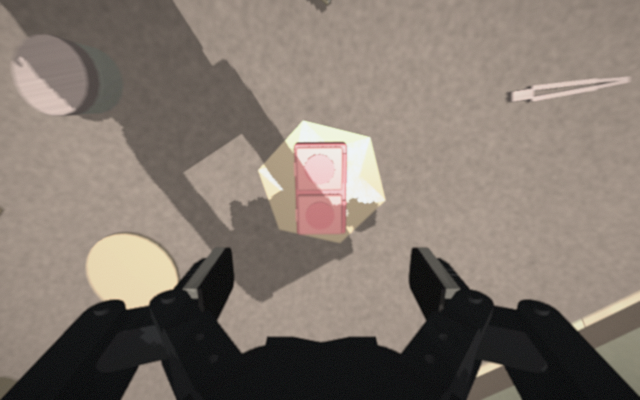

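Call:
{"op": "apply_moves", "data": {"plan": "-0.845 -0.02 0.01 0 0 0 1;-0.845 -0.02 0.01 0 0 0 1;-0.845 -0.02 0.01 0 0 0 1;-0.845 -0.02 0.01 0 0 0 1;-0.845 -0.02 0.01 0 0 0 1"}}

```text
time_s: 10.7
eef_pos: [0.5362, -0.0636, 0.16]
eef_rot: [-0.615, 0.616, 0.349, -0.348]
wrist_force: [0.8, -1.0, 0.1]
opening: 0.999
```

Call:
{"op": "apply_moves", "data": {"plan": "-0.845 -0.02 0.01 0 0 0 1;-0.845 -0.02 0.01 0 0 0 1;-0.845 -0.02 0.01 0 0 0 1;-0.845 0 0.01 0 0 0 1;-0.8 0 0.01 0 0 0 1"}}

```text
time_s: 11.2
eef_pos: [0.4263, -0.2419, 0.163]
eef_rot: [-0.615, 0.616, 0.348, -0.348]
wrist_force: [0.3, 0.0, -0.4]
opening: 1.002
```

Run:
```python
from h import *
snap("wrist"); state(); c,im=snap("wrist","w9.png")
plan((.4294,-.242,.05),59,5)
draw(c,im,circP([.4294,-.242],.06,.091))
cv2.imwrite("pics/w9.png",im)
```

```text
t 11.25 p [ 0.4241 -0.2465  0.1631] jawyaw 58.88 tooldown [-0.    -0.004 -1.   ] F [-0.3 -4.7  0.4] op 0.997 q [-0.77  0.08  1.89 -0.    1.17 -1.79]
cur [ 0.4255 -0.2442  0.1631] yaw 58.74 -> 59.0 dp [ 0.0039  0.0022 -0.1131] rows>= 2.26
0.016 0.452 -0.008   0.003 -0.008 -0.003
0.016 0.452 -0.008   0.003 -0.008 -0.003
0.016 0.452 -0.008   0.003 -0.008 -0.003
0.016 0.452 -0.008   0.003 -0.008 -0.003
0.016 0.452 -0.009   0.003 -0.008 -0.003
```

View pics/w9.png

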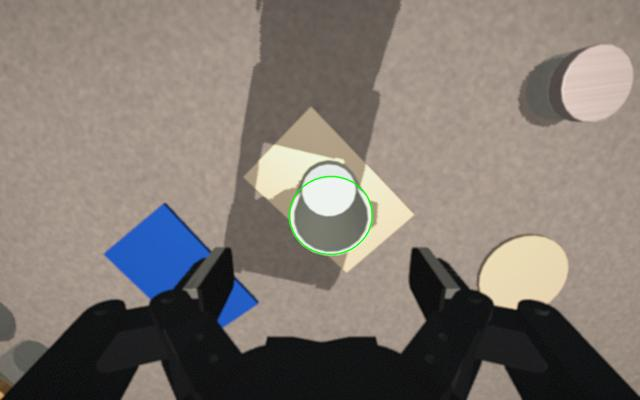

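Call:
{"op": "apply_moves", "data": {"plan": "0.06 0 -0.03 0 0 0 1;0 0.3 0 0 0 0 1;0 0.3 0 0 0 0 1;0 0 0 0 0 0 1;0 0 0 0 0 0 1"}}

```text
time_s: 11.8
eef_pos: [0.4306, -0.2374, 0.132]
eef_rot: [0.615, -0.615, -0.349, 0.349]
wrist_force: [-0.7, 0.2, 0.6]
opening: 0.998
```

Run:
```python
from h import *
state(); c,im=snap("wrist","w9.png")
plan((.4294,-.242,.05),59,5)
draw(c,im,circP([.4294,-.242],.06,.091))
cv2.imwrite("pics/w9.png",im)
```

```text
t 11.8 p [ 0.4306 -0.2374  0.132 ] jawyaw 59.13 tooldown [-0.     0.001 -1.   ] F [-0.7  0.2  0.6] op 0.998 q [-0.75  0.13  1.91  0.    1.1  -1.78]
cur [ 0.4308 -0.2379  0.1325] yaw 59.11 -> 59.0 dp [-0.0014 -0.0041 -0.0825] rows>= 1.65
-0.017 0.330 -0.003   0.001 0.003 0.000
-0.017 0.330 -0.003   0.001 0.003 0.000
-0.017 0.330 -0.004   0.001 0.003 0.000
-0.017 0.330 -0.004   0.001 0.003 0.000
-0.017 0.330 -0.004   0.001 0.003 0.000
```

View pics/w9.png

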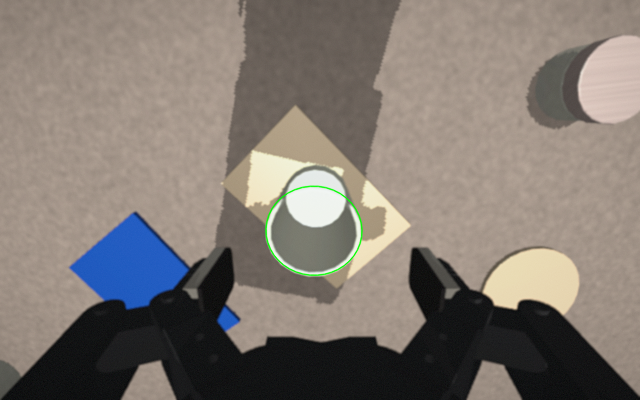

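Call:
{"op": "apply_moves", "data": {"plan": "-0.08 0 0 0 0 0 1;0 0.4 0 0 0 0 1;0 0.5 0 0 0 0 1;0 0.5 0 0 0 0 1;0 0.2 0 0 0 0 1"}}

```text
time_s: 12.35
eef_pos: [0.4271, -0.2414, 0.0504]
eef_rot: [0.616, -0.615, -0.348, 0.349]
wrist_force: [-0.8, 0.5, 0.7]
opening: 0.998
```

Call:
{"op": "apply_moves", "data": {"plan": "0 0 0 0 0 0 1;0 0 0 0 0 0 0;0 0 0 0 0 0 0;0 0 0 0 0 0 0;0 0 0 0 0 0 0"}}

```text
time_s: 12.85
eef_pos: [0.429, -0.2427, 0.0536]
eef_rot: [-0.614, 0.616, 0.349, -0.348]
wrist_force: [-0.3, 2.1, 6.7]
opening: 0.694
```

Run:
```python
from h import *
state(); c,im=snap("wrist","w10.png")
```

```text
t 12.85 p [ 0.429  -0.2427  0.0536] jawyaw 59.04 tooldown [ 0.002 -0.002 -1.   ] F [-0.3  2.1  6.7] op 0.694 q [-0.76  0.27  1.94  0.    0.93 -1.79]
```

View pics/w10.png

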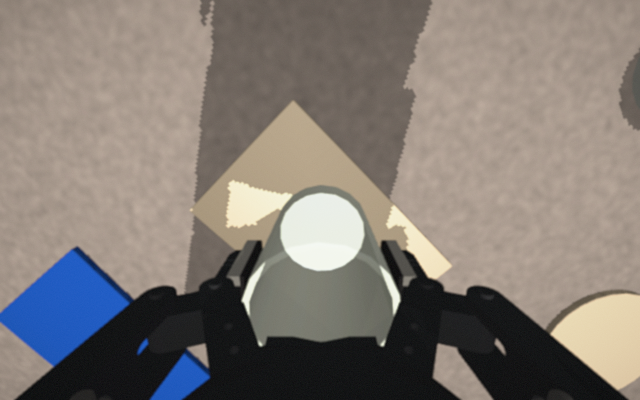

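Call:
{"op": "apply_moves", "data": {"plan": "0 -0.1 0 0 0 0 0;0 -0.3 0 0 0 0 0;0 -0.4 0 0 0 0 0;0 -0.4 0 0 0 0 0;0 -0.1 0 0 0 0 0"}}

```text
time_s: 13.4
eef_pos: [0.4291, -0.2431, 0.1194]
eef_rot: [-0.614, 0.617, 0.349, -0.348]
wrist_force: [-0.1, -0.9, -2.4]
opening: 0.692
```

Run:
```python
from h import *
state(); plan((.6273,-.1078,.115),59,9)
```

```text
t 13.4 p [ 0.4291 -0.2431  0.1194] jawyaw 59.03 tooldown [ 0.003 -0.003 -1.   ] F [-0.1 -0.9 -2.4] op 0.692 q [-0.76  0.15  1.92 -0.    1.07 -1.79]
cur [ 0.4291 -0.2431  0.1194] yaw 59.03 -> 59.0 dp [ 0.1982  0.1353 -0.0044] rows>= 4.8
0.484 0.010 -0.223   0.004 0.000 -0.001
0.484 0.010 -0.223   0.004 0.000 -0.001
0.484 0.010 -0.223   0.004 0.000 -0.001
0.484 0.010 -0.223   0.004 0.000 -0.001
0.484 0.010 -0.223   0.004 0.000 -0.001
0.484 0.010 -0.223   0.004 0.000 -0.001
0.484 0.010 -0.223   0.004 0.000 -0.001
0.484 0.010 -0.223   0.004 0.000 -0.001
0.484 0.010 -0.223   0.004 0.000 -0.001
```

Call:
{"op": "apply_moves", "data": {"plan": "0.3 0 -0.138 0 0 0 0;0.484 0 -0.223 0 0 0 0;0.484 0 -0.223 0 0 0 0;0.484 0 -0.223 0 0 0 0;0.484 0 -0.223 0 0 0 0"}}

```text
time_s: 13.9
eef_pos: [0.53, -0.1718, 0.1162]
eef_rot: [0.616, -0.615, -0.348, 0.348]
wrist_force: [0.4, -0.2, -2.1]
opening: 0.698
```

Call:
{"op": "apply_moves", "data": {"plan": "0.484 0 -0.223 0 0 0 0;0.484 0 -0.223 0 0 0 0;0.484 0 -0.223 0 0 0 0;0.484 0 -0.223 0 0 0 0;0.184 0 -0.085 0 0 0 0"}}

```text
time_s: 14.4
eef_pos: [0.6272, -0.1053, 0.1161]
eef_rot: [0.615, -0.615, -0.349, 0.349]
wrist_force: [-0.1, 0.0, -2.4]
opening: 0.693
```

Call:
{"op": "apply_moves", "data": {"plan": "0 0 0 0 0 0 0;0 0.4 0 0 0 0 0;0 0.4 0 0 0 0 0;0 0 0 0 0 0 0;0 0 0 0 0 0 0"}}

```text
time_s: 14.9
eef_pos: [0.625, -0.1074, 0.0765]
eef_rot: [0.616, -0.615, -0.348, 0.349]
wrist_force: [0.5, 0.1, -1.1]
opening: 0.697
```

Run:
```python
from h import *
state(); plan((.6273,-.1078,.054),59,3); snap("wrist","w11.png"); c,im=snap("side"); cv2.imwrite("pics/s11.png",cv2.resize(im[120:220,230:380],None,fx=5,fy=5))
```

```text
t 14.9 p [ 0.625  -0.1074  0.0765] jawyaw 58.98 tooldown [-0.002  0.    -1.   ] F [ 0.5  0.1 -1.1] op 0.697 q [-0.36  0.49  1.56 -0.    1.09 -1.39]
cur [ 0.625  -0.1074  0.0765] yaw 58.98 -> 59.0 dp [ 0.0023 -0.0004 -0.0225] rows>= 0.45
0.006 0.150 -0.015   -0.005 -0.001 -0.002
0.006 0.150 -0.015   -0.005 -0.001 -0.002
0.006 0.150 -0.014   -0.005 -0.001 -0.002
```

View pics/w11.png

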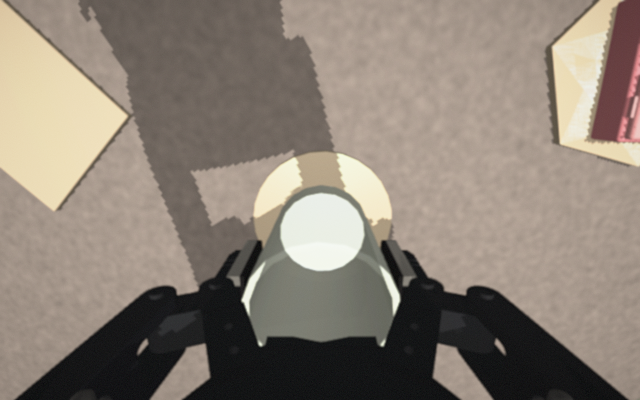

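View pics/s11.png

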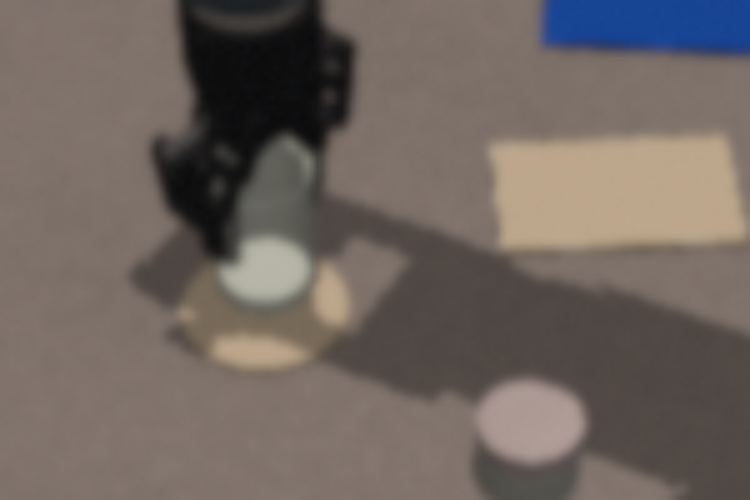

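Lower by 22.5 mm and release; the grasp z was 0.0536.

Call:
{"op": "apply_moves", "data": {"plan": "0.01 0.15 -0.02 0 0 0 0;0.01 0.15 -0.02 0 0 0 0;0 0.1 0 0 0 0 0;0 0.05 0 0 0 0 0;0 0 0 0 0 0 0"}}

```text
time_s: 15.5
eef_pos: [0.6282, -0.107, 0.054]
eef_rot: [0.615, -0.615, -0.348, 0.349]
wrist_force: [0.1, -0.1, -2.2]
opening: 0.694
```

Run:
```python
from h import *
state(); plan((.6273,-.1078,.054),59,3)
```

```text
t 15.5 p [ 0.6282 -0.107   0.054 ] jawyaw 59.04 tooldown [-0.  0. -1.] F [ 0.1 -0.1 -2.2] op 0.694 q [-0.35  0.53  1.56 -0.    1.05 -1.38]
cur [ 0.6282 -0.107   0.054 ] yaw 59.04 -> 59.0 dp [-0.0009 -0.0008 -0.    ] rows>= 0.03
-0.008 0.000 0.002   -0.001 0.002 -0.000
-0.008 0.000 0.002   -0.001 0.002 -0.000
-0.008 0.000 0.002   -0.001 0.002 -0.000
```

Call:
{"op": "apply_moves", "data": {"plan": "-0.01 0.015 0 0 0 0 0;0 0.015 0 0 0 0 0;0 0.015 0 0 0 0 0;0 0 0 0 0 0 0;0 0 0 0 0 0 0"}}

```text
time_s: 16.0
eef_pos: [0.6285, -0.1073, 0.0537]
eef_rot: [-0.615, 0.616, 0.349, -0.348]
wrist_force: [-3.9, 2.9, 8.5]
opening: 0.691
```

Contact (8.5 N up). Release and rise.

Call:
{"op": "apply_moves", "data": {"plan": "0 0 0 0 0 0 1;0 0 0 0 0 0 1;0 0 0 0 0 0 1;0 -0.4 0 0 0 0 1;0 -0.6 0 0 0 0 1"}}

```text
time_s: 16.5
eef_pos: [0.6262, -0.107, 0.1]
eef_rot: [0.617, -0.614, -0.347, 0.349]
wrist_force: [0.3, 0.3, 0.0]
opening: 1.001
```

Call:
{"op": "apply_moves", "data": {"plan": "0 -0.7 0 0 0 0 1;0 -0.6 0 0 0 0 1;0 -0.3 0 0 0 0 1;0 0 0 0 0 0 1;0 0 0 0 0 0 1"}}

```text
time_s: 17.0
eef_pos: [0.6274, -0.1073, 0.1807]
eef_rot: [0.616, -0.615, -0.348, 0.349]
wrist_force: [-0.8, 0.4, 0.2]
opening: 1.0
```

Run:
```python
from h import *
state(); c,im=snap("wrist")
rp=[.6273,-.1078]
draw(c,im,circP(rp,.1,.006),(255,0,0)); draw(c,im,circP(rp,.06,.091))
cv2.imwrite("pics/w12.png",im)
plan((.4665,.2423,.13),22,10)
```

```text
t 17.0 p [ 0.6274 -0.1073  0.1807] jawyaw 59.02 tooldown [-0.001  0.    -1.   ] F [-0.8  0.4  0.2] op 1.0 q [-0.36  0.37  1.5  -0.    1.27 -1.39]
cur [ 0.6269 -0.1071  0.1799] yaw 59.02 -> 22.0 dp [-0.1604  0.3494 -0.0499] rows>= 7.75
0.434 0.101 0.635   -0.002 0.538 -0.001
0.392 0.101 0.661   -0.002 0.538 -0.001
0.349 0.101 0.685   -0.002 0.538 -0.001
0.304 0.101 0.706   -0.002 0.538 -0.001
0.257 0.101 0.724   -0.002 0.538 -0.001
0.210 0.101 0.740   -0.002 0.538 -0.001
0.162 0.101 0.752   -0.002 0.538 -0.001
0.113 0.100 0.761   -0.002 0.538 -0.001
0.064 0.100 0.766   -0.002 0.538 -0.001
0.014 0.100 0.769   -0.002 0.538 -0.001
```

View pics/w12.png

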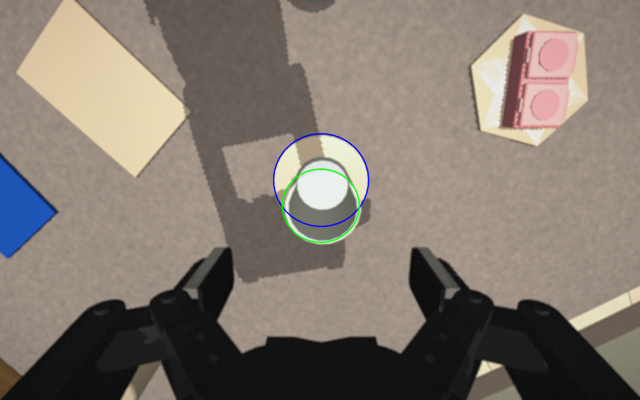

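Call:
{"op": "apply_moves", "data": {"plan": "0.434 0.1 0.635 0 0.538 0 1;0.392 0.1 0.661 0 0.538 0 1;0.349 0.1 0.685 0 0.538 0 1;0.304 0.1 0.706 0 0.538 0 1;0.257 0.1 0.724 0 0.538 0 1"}}

```text
time_s: 17.55
eef_pos: [0.5457, 0.0685, 0.1545]
eef_rot: [0.664, -0.663, -0.243, 0.245]
wrist_force: [0.1, -0.8, -0.1]
opening: 1.002
```

Call:
{"op": "apply_moves", "data": {"plan": "0.21 0.1 0.74 0 0.538 0 1;0.162 0.1 0.752 0 0.538 0 1;0.113 0.1 0.761 0 0.538 0 1;0.064 0.1 0.766 0 0.538 0 1;0.014 0.1 0.769 0 0.538 0 1"}}

```text
time_s: 18.05
eef_pos: [0.4653, 0.2428, 0.1297]
eef_rot: [-0.694, 0.694, 0.133, -0.135]
wrist_force: [0.7, 0.9, 0.5]
opening: 1.002
```

Run:
```python
from h import *
snap("wrist");snap("wrist");c,im=snap("wrist"); state()
cv2.imwrite("pics/w13r.png",im)
draw(c,im,rectP([.4665,.2423],112,.112,.064,.034)); draw(c,im,rectP([.4695,.2495],59,.11,.11,.006),(255,0,0))
cv2.imwrite("pics/w13.png",im)
cv2.imwrite("pics/w13a.png",cv2.resize(im[100:310,210:430],None,fx=3,fy=2.8))
```

```text
t 18.2 p [0.4649 0.2431 0.1296] jawyaw 22.27 tooldown [-0.005 -0.001 -1.   ] F [-0.2 -1.5  1. ] op 0.997 q [ 0.26  0.21  1.82  0.    1.12 -0.13]
```

View pics/w13.png

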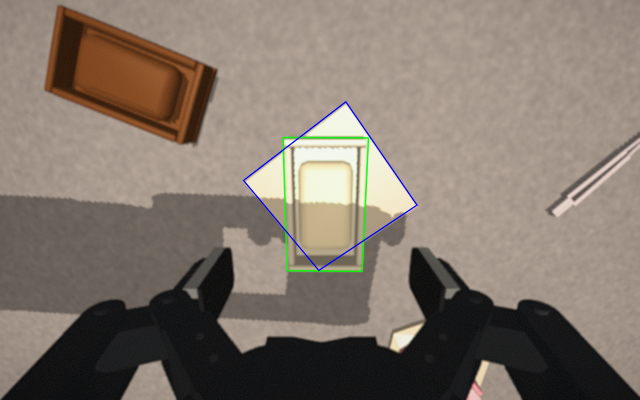

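Run:
```python
from h import *
im=cv2.imread("pics/w13r.png")
cv2.imwrite("pics/w13a.png",cv2.resize(im[120:280,270:390],None,fx=3.75,fy=3.75,interpolation=cv2.INTER_CUBIC))
```

```text
(no output)
```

View pics/w13a.png

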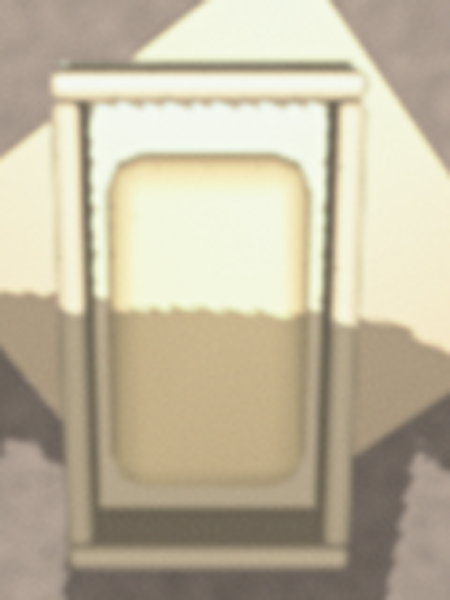

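Run:
```python
from h import *
c,im=pickle.load(open("last_wrist.pkl","rb"))
r=fitrect(c,crop2px([(53,72),(363,72),(347,568),(70,568)],270,120,3.75),.112,.064,.034); print(r)
state(); plan((r[0][0],r[0][1],.022),r[1]-90,5)
```

```text
(array([0.4672, 0.2417]), np.float64(112.52), 'res mm', array([-1. , -0.2,  0.8,  0.8,  0.5, -0.1, -0.3, -0.5]))
t 18.2 p [0.4649 0.2431 0.1296] jawyaw 22.27 tooldown [-0.005 -0.001 -1.   ] F [-0.2 -1.5  1. ] op 0.997 q [ 0.26  0.21  1.82  0.    1.12 -0.13]
cur [0.4649 0.2431 0.1296] yaw 22.27 -> 22.52 dp [ 0.0023 -0.0014 -0.1076] rows>= 2.15
0.008 0.430 -0.009   -0.001 -0.007 -0.008
0.008 0.430 -0.009   -0.001 -0.007 -0.008
0.008 0.430 -0.009   -0.001 -0.007 -0.008
0.007 0.430 -0.009   -0.001 -0.007 -0.008
0.007 0.430 -0.009   -0.001 -0.007 -0.008
```

Call:
{"op": "apply_moves", "data": {"plan": "0.04 0.2 -0.04 0 -0.03 0 1;0 0.5 0 0 0 0 1;0 0.6 0 0 0 0 1;0 0.5 0 0 0 0 1;0 0.2 0 0 0 0 1"}}

```text
time_s: 18.7
eef_pos: [0.4687, 0.2386, 0.0286]
eef_rot: [-0.694, 0.694, 0.134, -0.138]
wrist_force: [-0.3, 0.3, -0.0]
opening: 1.0
```

Run:
```python
from h import *
snap("wrist","w14.png"); state(); plan((.4672,.2417,.023),22.5,2)
```

```text
t 18.75 p [0.4684 0.2388 0.0283] jawyaw 22.15 tooldown [-0.006 -0.002 -1.   ] F [-0.6 -1.2 -0.6] op 1.0 q [ 0.25  0.38  1.86 -0.    0.91 -0.14]
cur [0.4684 0.2388 0.0283] yaw 22.15 -> 22.5 dp [-0.0012  0.0029 -0.0053] rows>= 0.12
-0.000 0.053 0.032   -0.003 -0.026 -0.024
-0.000 0.053 0.032   -0.003 -0.026 -0.024
```

View pics/w14.png

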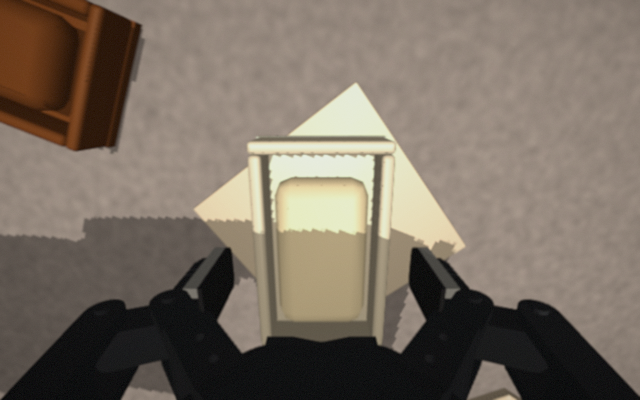

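Call:
{"op": "apply_moves", "data": {"plan": "0 0.05 0.05 0 -0.05 -0.04 1;0 0.04 0 0 0 0 1;0 0 0 0 0 0 0;0 0 0 0 0 0 0;0 0 0 0 0 0 0"}}

```text
time_s: 19.25
eef_pos: [0.47, 0.2433, 0.029]
eef_rot: [0.694, -0.693, -0.141, 0.136]
wrist_force: [-1.6, -1.4, 5.2]
opening: 0.728
```

Call:
{"op": "apply_moves", "data": {"plan": "0 0 0 0 0 0 0;0 0 0 0 0 0 0;0 0 0 0 0 0 0;0 -0.05 0 0 0 0 0;0 -0.15 0 0 0 0 0"}}

```text
time_s: 19.75
eef_pos: [0.4686, 0.243, 0.0374]
eef_rot: [0.694, -0.693, -0.14, 0.137]
wrist_force: [0.5, -0.5, -2.4]
opening: 0.732
```

Run:
```python
from h import *
state()
```

```text
t 19.75 p [0.4686 0.243  0.0374] jawyaw 22.59 tooldown [ 0.003  0.002 -1.   ] F [ 0.5 -0.5 -2.4] op 0.732 q [ 0.25  0.36  1.86  0.    0.92 -0.14]
```

Call:
{"op": "apply_moves", "data": {"plan": "0 -0.3 0 0 0 0 0;0 -0.5 0 0 0 0 0;0 -0.5 0 0 0 0 0;0 -0.4 0 0 0 0 0;0 -0.2 0 0 0 0 0"}}

```text
time_s: 20.25
eef_pos: [0.4701, 0.2433, 0.1358]
eef_rot: [0.694, -0.693, -0.142, 0.135]
wrist_force: [0.6, 0.1, -2.0]
opening: 0.731
```

Run:
```python
from h import *
snap("wrist","w15.png"); state(); plan((.438,-.2447,.13),103.5,15)
```

```text
t 20.3 p [0.4706 0.2435 0.1364] jawyaw 22.6 tooldown [ 0.01   0.003 -1.   ] F [ 1.2  1.4 -0.3] op 0.727 q [ 0.25  0.2   1.82  0.    1.12 -0.14]
cur [0.4706 0.2435 0.1364] yaw 22.6 -> 103.5 dp [-0.0326 -0.4882 -0.0064] rows>= 11.77
-0.290 0.006 -0.584   0.004 -0.784 0.004
-0.344 0.006 -0.554   0.004 -0.784 0.004
-0.394 0.006 -0.520   0.004 -0.784 0.004
-0.442 0.006 -0.480   0.004 -0.784 0.004
-0.485 0.006 -0.437   0.004 -0.784 0.004
-0.524 0.006 -0.389   0.004 -0.784 0.004
-0.558 0.006 -0.338   0.004 -0.784 0.004
-0.587 0.006 -0.284   0.004 -0.784 0.004
-0.611 0.006 -0.228   0.004 -0.784 0.004
-0.630 0.006 -0.169   0.004 -0.784 0.004
-0.643 0.007 -0.109   0.004 -0.784 0.004
-0.651 0.007 -0.048   0.004 -0.784 0.004
-0.652 0.007 0.013   0.004 -0.784 0.004
-0.648 0.008 0.074   0.004 -0.784 0.004
-0.638 0.008 0.135   0.004 -0.784 0.004
```

View pics/w15.png

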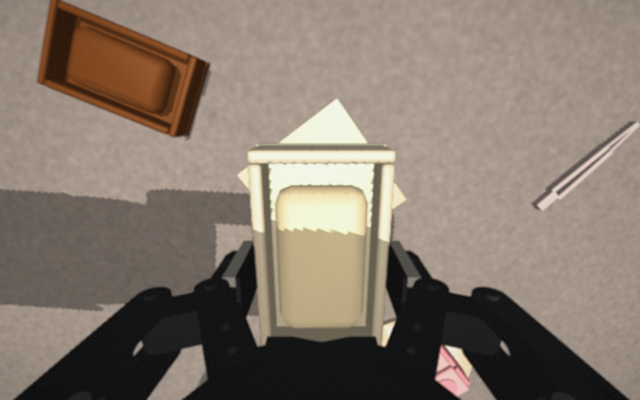

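Run:
```python
from h import *
c,im=pickle.load(open("last_wrist.pkl","rb"))
cv2.imwrite("pics/w15a.png",cv2.resize(im[130:350,230:410],None,fx=2.7,fy=2.7,interpolation=cv2.INTER_CUBIC))
p=np.array([0.4706,0.2435,0.1364]);
p2,R,o=pose(); print(p2)
for uv in [(250,151),(394,151),(322,147)]:
    for dz in (.006,.010):
        X=unproj(c,[uv],p[2]+dz)[0]; print(uv,dz,(R.T@(X-p2)).round(4))
```

```text
[0.47055269 0.24348421 0.13639075]
(250, 151) 0.006 [-0.0304 -0.0064  0.0556]
(250, 151) 0.01 [-0.0295 -0.0104  0.0561]
(394, 151) 0.006 [ 0.0299 -0.0057  0.0556]
(394, 151) 0.01 [ 0.029  -0.0098  0.0561]
(322, 147) 0.006 [-0.0003 -0.0061  0.0572]
(322, 147) 0.01 [-0.0003 -0.0101  0.0577]
```

View pics/w15a.png

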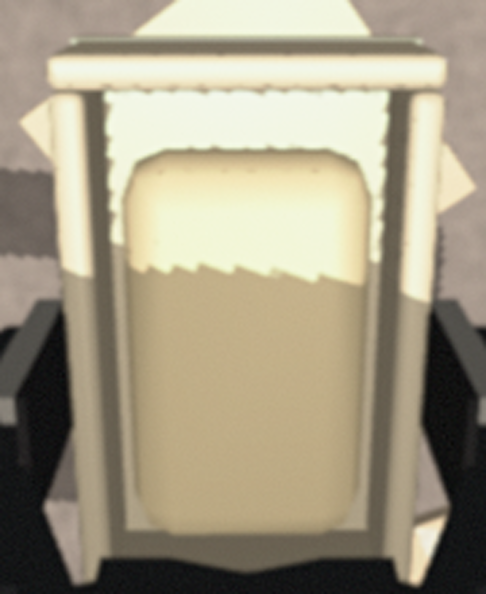

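Call:
{"op": "apply_moves", "data": {"plan": "-0.29 0 -0.584 0 -0.784 0 0;-0.344 0 -0.554 0 -0.784 0 0;-0.394 0 -0.52 0 -0.784 0 0;-0.442 0 -0.48 0 -0.784 0 0;-0.485 0 -0.437 0 -0.784 0 0"}}

```text
time_s: 20.8
eef_pos: [0.4571, 0.079, 0.1317]
eef_rot: [0.642, -0.641, -0.299, 0.296]
wrist_force: [0.4, -0.3, -1.5]
opening: 0.731
```

Call:
{"op": "apply_moves", "data": {"plan": "-0.524 0 -0.389 0 -0.784 0 0;-0.558 0 -0.338 0 -0.784 0 0;-0.587 0 -0.284 0 -0.784 0 0;-0.611 0 -0.228 0 -0.784 0 0;-0.63 0 -0.169 0 -0.784 0 0"}}

```text
time_s: 21.3
eef_pos: [0.4462, -0.0836, 0.1314]
eef_rot: [-0.554, 0.555, 0.44, -0.437]
wrist_force: [-0.1, 0.3, -1.8]
opening: 0.731
```

Call:
{"op": "apply_moves", "data": {"plan": "-0.643 0 -0.109 0 -0.784 0 0;-0.651 0 -0.048 0 -0.784 0 0;-0.652 0 0.013 0 -0.784 0 0;-0.648 0 0.074 0 -0.784 0 0;-0.638 0 0.135 0 -0.784 0 0"}}

```text
time_s: 21.8
eef_pos: [0.4352, -0.2462, 0.1309]
eef_rot: [-0.437, 0.437, 0.557, -0.554]
wrist_force: [-0.1, 0.4, -2.7]
opening: 0.732
```

Run:
```python
from h import *
snap("wrist");snap("wrist","w16.png"); state(); plan((.438,-.2447,.05),103.5,4)
```

```text
t 21.9 p [ 0.4355 -0.2488  0.1314] jawyaw 103.37 tooldown [ 0.005  0.    -1.   ] F [-0.1  0.  -1.8] op 0.731 q [-0.76  0.15  1.89  0.    1.1  -2.56]
cur [ 0.4355 -0.2488  0.1314] yaw 103.37 -> 103.5 dp [ 0.0025  0.0041 -0.0814] rows>= 1.63
0.018 0.407 -0.015   0.010 -0.005 -0.002
0.018 0.407 -0.015   0.010 -0.005 -0.002
0.018 0.407 -0.016   0.010 -0.005 -0.002
0.017 0.407 -0.016   0.010 -0.005 -0.002
```

View pics/w16.png

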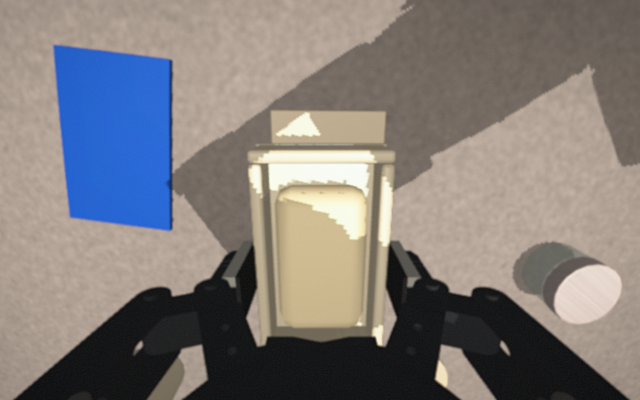

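Call:
{"op": "apply_moves", "data": {"plan": "0.04 0.2 -0.03 0.04 -0.02 0 0;0.03 0.5 -0.03 0 0 0 0;0 0.5 0 0 0 0 0;0 0.4 0 0 0 0 0;0 0.1 0 0 0 0 0"}}

```text
time_s: 22.4
eef_pos: [0.436, -0.2376, 0.0433]
eef_rot: [-0.44, 0.435, 0.556, -0.555]
wrist_force: [-0.9, 0.6, -2.4]
opening: 0.732
```

Run:
```python
from h import *
snap("wrist"); state(); c,im=snap("wrist"); plan((.438,-.2447,.028),103.5,2)
draw(c,im,rectP([.438,-.2447],13.5,.15,.096,.006))
cv2.imwrite("pics/w17.png",im)
```

```text
t 22.45 p [ 0.4364 -0.2382  0.0439] jawyaw 103.62 tooldown [-0.004  0.005 -1.   ] F [-0.1 -0.3 -2.7] op 0.731 q [-0.74  0.3   1.93  0.    0.92 -2.55]
cur [ 0.4372 -0.2392  0.0453] yaw 103.62 -> 103.5 dp [ 0.0008 -0.0055 -0.0173] rows>= 0.36
-0.056 0.172 0.005   -0.008 0.009 0.015
-0.056 0.172 0.005   -0.008 0.009 0.015
```

View pics/w17.png

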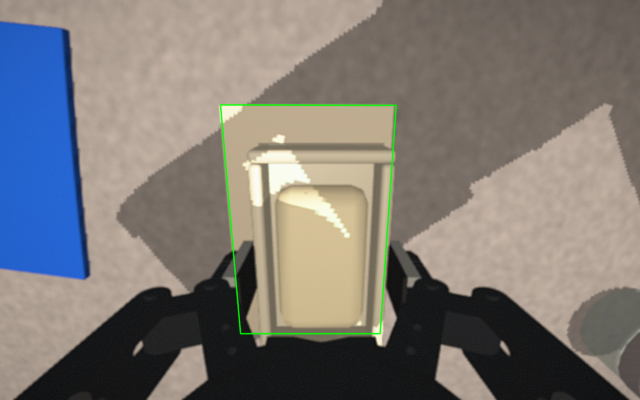

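Call:
{"op": "apply_moves", "data": {"plan": "-0.1 0 0.01 0 0 0 0;0 0.15 0 0 0 0 0;0 0.1 0 0 0 0 0;0 0 0 0 0 0 0;0 0 0 0 0 0 0"}}

```text
time_s: 23.0
eef_pos: [0.4385, -0.2459, 0.0339]
eef_rot: [-0.438, 0.437, 0.556, -0.555]
wrist_force: [0.6, 0.0, -1.5]
opening: 0.729
```

Run:
```python
from h import *
state(); plan((.438,-.2447,.028),103.5,2); c,im=snap("wrist"); 
draw(c,im,rectP([.438,-.2447],13.5,.15,.096,.006)); draw(c,im,rectP([.438,-.2447],13.5,.112,.064,.036),(0,0,255))
cv2.imwrite("pics/w18.png",im)
```

```text
t 23.0 p [ 0.4385 -0.2459  0.0339] jawyaw 103.57 tooldown [-0.     0.001 -1.   ] F [ 0.6  0.  -1.5] op 0.729 q [-0.75  0.32  1.92  0.    0.9  -2.56]
cur [ 0.4385 -0.2459  0.0339] yaw 103.57 -> 103.5 dp [-0.0005  0.0012 -0.0059] rows>= 0.12
0.013 0.059 0.002   -0.001 0.005 0.004
0.013 0.059 0.002   -0.001 0.005 0.004
```

View pics/w18.png

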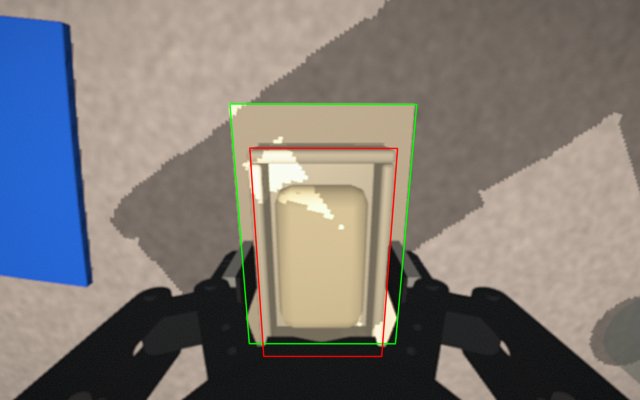

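Call:
{"op": "apply_moves", "data": {"plan": "0.02 0.05 0 0 0 0 0;0 0.04 0 0 0 0 0;0 0.02 0 0 0 0 0;0 0 0 0 0 0 0;0 0 0 0 0 0 0"}}

```text
time_s: 23.55
eef_pos: [0.4384, -0.245, 0.0291]
eef_rot: [-0.438, 0.437, 0.556, -0.555]
wrist_force: [-2.6, 0.8, 6.0]
opening: 0.73
```

Contact. Release, rise straight up.

Call:
{"op": "apply_moves", "data": {"plan": "0 0 0 0 0 0 1;0 0 0 0 0 0 1;0 0 0 0 0 0 1;0 -0.3 0 0 0 0 1;0 -0.5 0 0 0 0 1"}}

```text
time_s: 24.05
eef_pos: [0.4373, -0.2441, 0.0674]
eef_rot: [-0.439, 0.436, 0.556, -0.555]
wrist_force: [0.0, 0.4, -0.3]
opening: 0.996
```

Call:
{"op": "apply_moves", "data": {"plan": "0 -0.7 0 0 0 0 1;0 -0.7 0 0 0 0 1;0 -0.4 0 0 0 0 1;0 0 0 0 0 0 1;0 0 0 0 0 0 1"}}

```text
time_s: 24.55
eef_pos: [0.4385, -0.2452, 0.1585]
eef_rot: [-0.437, 0.437, 0.556, -0.555]
wrist_force: [0.3, 0.4, -0.5]
opening: 0.996
```

Run:
```python
from h import *
state(); c,im=snap("wrist"); 
draw(c,im,rectP([.438,-.2447],13.5,.15,.096,.006)); draw(c,im,rectP([.438,-.2447],13.5,.112,.064,.034),(0,0,255))
cv2.imwrite("pics/w19.png",im)
plan((.648,.1175,.13),59,15)
```

```text
t 24.55 p [ 0.4385 -0.2452  0.1585] jawyaw 103.58 tooldown [ 0.  0. -1.] F [ 0.3  0.4 -0.5] op 0.996 q [-0.75  0.11  1.86  0.    1.16 -2.55]
cur [ 0.438  -0.2447  0.1576] yaw 103.58 -> 59.0 dp [ 0.21    0.3622 -0.0276] rows>= 8.39
0.404 0.037 -0.386   -0.001 0.432 0.001
0.423 0.037 -0.364   -0.001 0.432 0.001
0.441 0.037 -0.342   -0.001 0.432 0.001
0.458 0.037 -0.318   -0.001 0.432 0.001
0.474 0.037 -0.294   -0.001 0.432 0.001
0.489 0.037 -0.269   -0.001 0.432 0.001
0.502 0.037 -0.243   -0.001 0.432 0.001
0.514 0.037 -0.217   -0.001 0.432 0.001
0.525 0.037 -0.190   -0.001 0.432 0.001
0.534 0.037 -0.163   -0.001 0.432 0.001
0.542 0.037 -0.135   -0.001 0.432 0.001
0.548 0.037 -0.106   -0.001 0.432 0.001
0.553 0.037 -0.078   -0.001 0.432 0.001
0.556 0.037 -0.049   -0.001 0.432 0.001
0.558 0.037 -0.020   -0.001 0.432 0.001
```

View pics/w19.png

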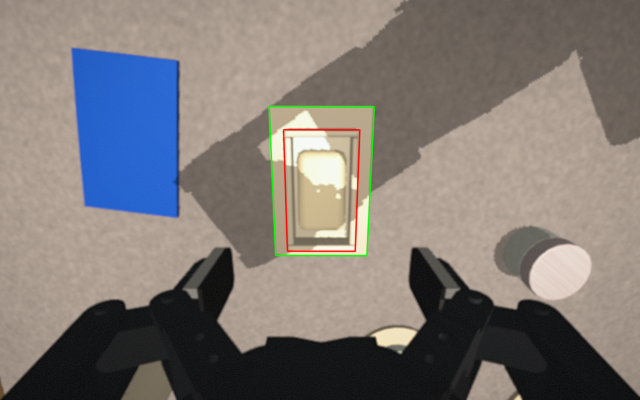

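Call:
{"op": "apply_moves", "data": {"plan": "0.404 0.02 -0.386 0 0.432 0 1;0.423 0.02 -0.364 0 0.432 0 1;0.441 0.02 -0.342 0 0.432 0 1;0.458 0.02 -0.318 0 0.432 0 1;0.474 0.02 -0.294 0 0.432 0 1"}}

```text
time_s: 25.1
eef_pos: [0.5078, -0.123, 0.1515]
eef_rot: [0.507, -0.505, -0.494, 0.494]
wrist_force: [0.6, 0.2, -0.2]
opening: 0.999
```

Call:
{"op": "apply_moves", "data": {"plan": "0.489 0.04 -0.269 0 0.432 0 1;0.502 0.04 -0.243 0 0.432 0 1;0.514 0.04 -0.217 0 0.432 0 1;0.525 0.04 -0.19 0 0.432 0 1;0.534 0.04 -0.163 0 0.432 0 1"}}

```text
time_s: 25.6
eef_pos: [0.5777, -0.0024, 0.1413]
eef_rot: [0.567, -0.564, -0.424, 0.425]
wrist_force: [0.3, -0.3, 0.1]
opening: 1.007
```

Call:
{"op": "apply_moves", "data": {"plan": "0.542 0.05 -0.135 0 0.432 0 1;0.548 0.05 -0.106 0 0.432 0 1;0.553 0.05 -0.078 0 0.432 0 1;0.556 0.05 -0.049 0 0.432 0 1;0.558 0.05 -0.02 0 0.432 0 1"}}

```text
time_s: 26.1
eef_pos: [0.6475, 0.1181, 0.1285]
eef_rot: [0.617, -0.615, -0.347, 0.349]
wrist_force: [0.3, -0.6, 0.1]
opening: 0.995
```

Run:
```python
from h import *
snap("wrist");snap("wrist");state(); c,im=snap("wrist","w20.png"); plan((.648,.1175,.026),59,4)
cv2.imwrite("pics/w20a.png",cv2.resize(im[110:290,230:410],None,fx=3.3,fy=3.3,interpolation=cv2.INTER_CUBIC))
```

```text
t 26.2 p [0.6479 0.1199 0.1283] jawyaw 59.12 tooldown [-0.004  0.002 -1.   ] F [-0.6 -0.9 -0.2] op 0.999 q [ 0.    0.48  1.47  0.    1.2  -1.03]
cur [0.6473 0.1184 0.1285] yaw 59.17 -> 59.0 dp [ 0.0007 -0.0009 -0.1025] rows>= 2.05
-0.001 0.513 -0.007   -0.008 0.006 -0.003
-0.002 0.513 -0.007   -0.008 0.006 -0.003
-0.002 0.513 -0.006   -0.008 0.006 -0.003
-0.002 0.513 -0.006   -0.008 0.006 -0.003
```

View pics/w20a.png

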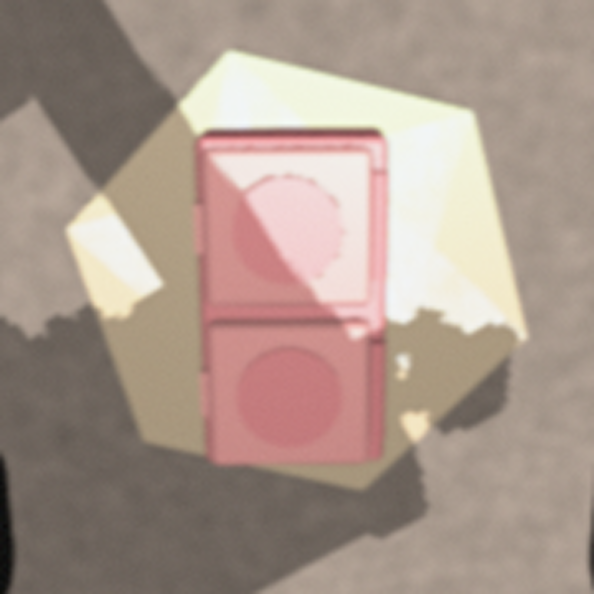

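Run:
```python
from h import *
c,im=pickle.load(open("last_wrist.pkl","rb"))
r=fitrect(c,crop2px([(200,135),(385,135),(381,464),(208,466)],230,110,3.3),.084,.046,.028); print(r)
state(); plan((r[0][0],r[0][1],.03),r[1]-90,5)
```

```text
(array([0.6471, 0.1181]), np.float64(149.44), 'res mm', array([-0.1, -1.4,  1. ,  0.8,  0. ,  0.7, -0.9, -0.1]))
t 26.25 p [0.6473 0.1184 0.1285] jawyaw 59.17 tooldown [-0.004  0.001 -1.   ] F [ 0.7  0.1 -0.5] op 0.995 q [ 0.    0.47  1.47  0.    1.2  -1.03]
cur [0.6473 0.1184 0.1285] yaw 59.17 -> 59.44 dp [-0.0002 -0.0003 -0.0985] rows>= 1.97
-0.001 0.394 -0.001   -0.006 -0.008 -0.002
-0.001 0.394 -0.001   -0.006 -0.008 -0.002
-0.001 0.394 -0.001   -0.006 -0.008 -0.002
-0.001 0.394 -0.000   -0.006 -0.008 -0.002
-0.001 0.394 -0.000   -0.006 -0.008 -0.002
```

Call:
{"op": "apply_moves", "data": {"plan": "0 0.5 0 -0.03 0 0 1;0 0.6 0 0 0 0 1;0 0.6 0 0 0 0 1;0 0.3 0 0 0 0 1;0 0.04 0 0 0 0 1"}}

```text
time_s: 26.75
eef_pos: [0.6459, 0.1162, 0.0259]
eef_rot: [0.616, -0.615, -0.347, 0.349]
wrist_force: [-0.6, -0.5, -0.2]
opening: 1.003
```

Call:
{"op": "apply_moves", "data": {"plan": "0 0 0 0 0 0 1;0 0 0 0 0 0 0;0 0 0 0 0 0 0;0 0 0 0 0 0 0;0 0 0 0 0 0 0"}}

```text
time_s: 27.25
eef_pos: [0.65, 0.1171, 0.0312]
eef_rot: [-0.614, 0.617, 0.35, -0.347]
wrist_force: [-0.2, 0.0, 6.4]
opening: 0.513
```

Call:
{"op": "apply_moves", "data": {"plan": "0 0 0 0 0 0 0;0 0 0 0 0 0 0;0 0 0 0 0 0 0;0 0 0 0 0 0 0;0 -0.1 0 0 0 0 0"}}

```text
time_s: 27.75
eef_pos: [0.6485, 0.117, 0.0345]
eef_rot: [-0.614, 0.616, 0.349, -0.348]
wrist_force: [0.1, -0.6, -0.5]
opening: 0.514
```

Call:
{"op": "apply_moves", "data": {"plan": "0 -0.3 0 0 0 0 0;0 -0.5 0 0 0 0 0;0 -0.5 0 0 0 0 0;0 -0.3 0 0 0 0 0;0 0 0 0 0 0 0"}}

```text
time_s: 28.25
eef_pos: [0.6503, 0.1172, 0.1179]
eef_rot: [-0.613, 0.617, 0.351, -0.346]
wrist_force: [1.0, 0.2, -1.3]
opening: 0.518
```

Run:
```python
from h import *
state(); c,im=snap("wrist","w21.png"); plan((.4695,.2495,.11),59,10)
```

```text
t 28.25 p [0.6503 0.1172 0.1179] jawyaw 59.03 tooldown [ 0.009 -0.001 -1.   ] F [ 1.   0.2 -1.3] op 0.518 q [-0.    0.49  1.48 -0.    1.17 -1.03]
cur [0.6491 0.1172 0.1157] yaw 59.03 -> 59.0 dp [-0.1796  0.1323 -0.0057] rows>= 4.46
0.042 0.009 0.444   0.005 0.000 0.002
0.042 0.009 0.444   0.005 0.000 0.002
0.042 0.010 0.444   0.005 0.000 0.002
0.042 0.010 0.444   0.005 0.000 0.002
0.042 0.010 0.444   0.005 0.000 0.002
0.042 0.010 0.444   0.005 0.000 0.002
0.042 0.011 0.444   0.005 0.000 0.002
0.042 0.011 0.444   0.005 0.000 0.002
0.042 0.011 0.444   0.005 0.000 0.002
0.042 0.011 0.444   0.005 0.000 0.002
```

View pics/w21.png

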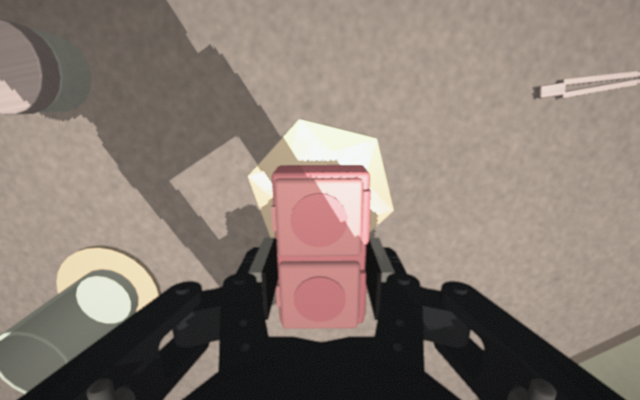

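Call:
{"op": "apply_moves", "data": {"plan": "0.042 0 0.3 0 0 0 0;0.042 0 0.444 0 0 0 0;0.042 0 0.444 0 0 0 0;0.042 0 0.444 0 0 0 0;0.042 0 0.444 0 0 0 0"}}

```text
time_s: 28.8
eef_pos: [0.5617, 0.1804, 0.1118]
eef_rot: [-0.615, 0.616, 0.348, -0.349]
wrist_force: [-0.6, 0.6, 0.0]
opening: 0.514
```

Call:
{"op": "apply_moves", "data": {"plan": "0.042 0 0.444 0 0 0 0;0.042 0 0.444 0 0 0 0;0.042 0 0.444 0 0 0 0;0.042 0 0.444 0 0 0 0;0.042 0 0.58 0 0 0 0"}}

```text
time_s: 29.3
eef_pos: [0.4667, 0.2494, 0.1119]
eef_rot: [-0.615, 0.616, 0.348, -0.349]
wrist_force: [-0.9, 0.1, -0.8]
opening: 0.51
```

Call:
{"op": "apply_moves", "data": {"plan": "0 0 0 0 0 0 0;0 0.4 0 0 0 0 0;0 0.4 0 0 0 0 0;0 0.2 0 0 0 0 0;0 0 0 0 0 0 0"}}

```text
time_s: 29.8
eef_pos: [0.4672, 0.2485, 0.0612]
eef_rot: [-0.615, 0.616, 0.347, -0.349]
wrist_force: [-0.1, 0.6, -0.8]
opening: 0.509
```

Run:
```python
from h import *
state(); p,R,o=pose(); c,im=snap("wrist","w22.png"); plan((.4695,.2495,.031),59,2)
for uv in [(275,170),(369,170),(275,178),(369,178)]:
    X=unproj(c,[uv],p[2]-.002)[0]; print(uv,(R.T@(X-p)).round(4))
draw(c,im,rectP([.4695,.2495],59,.11,.11,.006)); 
cv2.imwrite("pics/w22.png",cv2.resize(im[120:360,180:460],None,fx=2.8,fy=2.5))
```

```text
t 29.8 p [0.4672 0.2485 0.0612] jawyaw 59.02 tooldown [-0.002 -0.002 -1.   ] F [-0.1  0.6 -0.8] op 0.509 q [ 0.27  0.32  1.84 -0.    0.98 -0.76]
cur [0.4682 0.2488 0.0624] yaw 59.02 -> 59.0 dp [ 0.0013  0.0007 -0.0314] rows>= 0.63
0.013 0.314 -0.007   0.004 0.001 -0.007
0.013 0.314 -0.007   0.004 0.001 -0.007
(275, 170) [-0.0209  0.0021  0.0458]
(369, 170) [0.0219 0.002  0.0459]
(275, 178) [-0.0211  0.0021  0.0421]
(369, 178) [0.0221 0.002  0.0422]
```

View pics/w22.png

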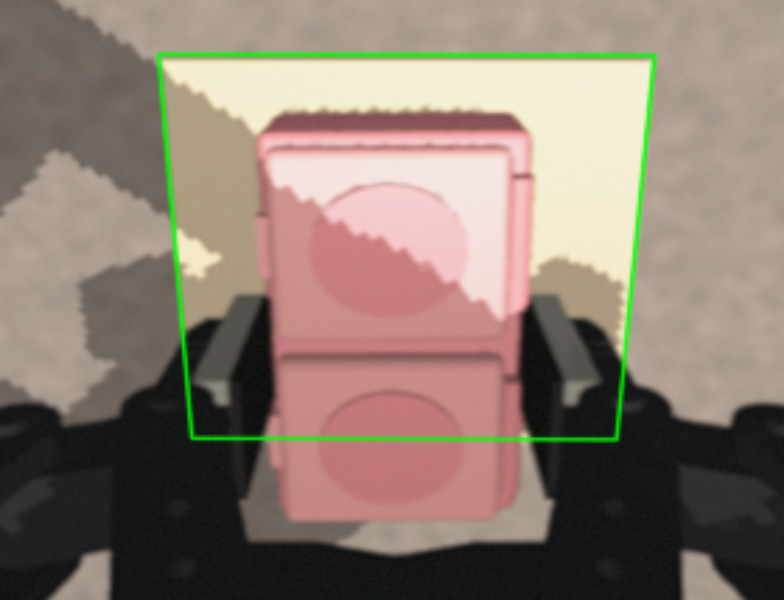

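Run:
```python
from h import *
p,R,o=pose(); c=ctrl.get_calibration("wrist")
for uv,dz in [((322,180),.005),((322,328.4),.005),((322,180),.002),((322,328.4),.002),((322,173),-.002)]:
    X=unproj(c,[uv],p[2]+dz)[0]; print(uv,dz,(R.T@(X-p)).round(4))
plan((.4695,.2495,.036),59,1)
```

```text
(322, 180) 0.005 [ 0.0005 -0.005   0.0427]
(322, 328.4) 0.005 [ 0.0007 -0.005  -0.035 ]
(322, 180) 0.002 [ 0.0005 -0.002   0.042 ]
(322, 328.4) 0.002 [ 0.0007 -0.002  -0.0375]
(322, 173) -0.002 [0.0005 0.002  0.0444]
cur [0.4682 0.2488 0.0624] yaw 59.02 -> 59.0 dp [ 0.0013  0.0007 -0.0264] rows>= 0.53
0.027 0.529 -0.015   0.009 0.003 -0.013
```

Call:
{"op": "apply_moves", "data": {"plan": "0.02 0.2 -0.06 0 0 0 0;0 0.25 0 0 0 0 0;0 0.08 0 0 0 0 0;0 0 0 0 0 0 0;0 0 0 0 0 0 0"}}

```text
time_s: 30.35
eef_pos: [0.4724, 0.2484, 0.037]
eef_rot: [-0.615, 0.616, 0.349, -0.348]
wrist_force: [-0.7, -0.4, -2.1]
opening: 0.515
```

Run:
```python
from h import *
state(); p,R,o=pose(); c,im=snap("wrist"); plan((.4695,.2495,.031),59,2)
draw(c,im,rectP([.4695,.2495],59,.11,.11,.006)); draw(c,im,rectP([.4695,.2495],149,.084,.046,.031),(255,0,0))
cv2.imwrite("pics/w23.png",cv2.resize(im[120:360,180:460],None,fx=2.8,fy=2.5))
```

```text
t 30.35 p [0.4724 0.2484 0.037 ] jawyaw 59.03 tooldown [ 0.003 -0.001 -1.   ] F [-0.7 -0.4 -2.1] op 0.515 q [ 0.26  0.37  1.84 -0.    0.93 -0.77]
cur [0.4727 0.2484 0.0373] yaw 59.02 -> 59.0 dp [-0.0032  0.0011 -0.0063] rows>= 0.14
-0.007 0.063 0.033   0.014 0.002 0.003
-0.007 0.063 0.033   0.014 0.002 0.003
```

View pics/w23.png

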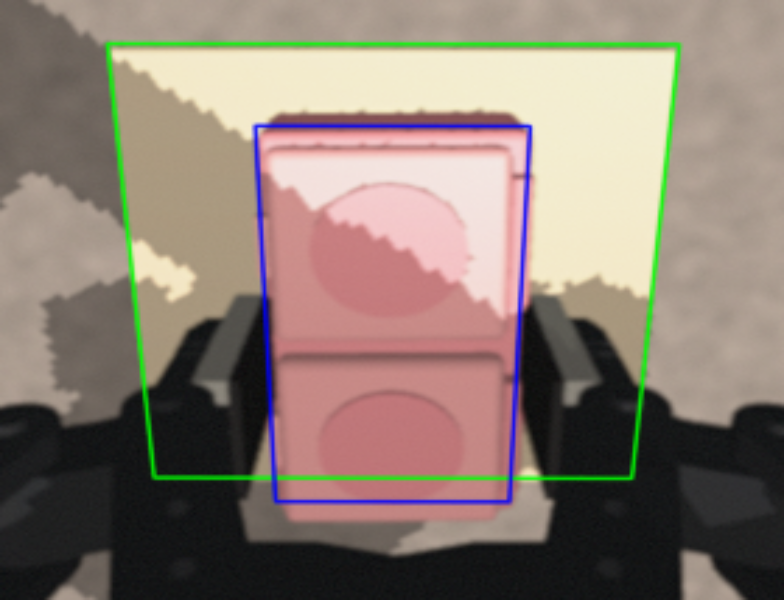

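Call:
{"op": "apply_moves", "data": {"plan": "0 0.06 0.02 0 0 0 0;0 0.04 0 0 0 0 0;0 0.02 0 0 0 0 0;0 0 0 0 0 0 0;0 0 0 0 0 0 0"}}

```text
time_s: 30.9
eef_pos: [0.4715, 0.2489, 0.0312]
eef_rot: [-0.615, 0.616, 0.349, -0.348]
wrist_force: [-1.4, -0.2, 1.1]
opening: 0.515
```

Call:
{"op": "apply_moves", "data": {"plan": "0 0.02 0 0 0 0 0;0 0 0 0 0 0 0;0 0 0 0 0 0 0;0 0 0 0 0 0 0;0 0 0 0 0 0 0"}}

```text
time_s: 31.4
eef_pos: [0.4715, 0.249, 0.0311]
eef_rot: [-0.614, 0.616, 0.349, -0.348]
wrist_force: [-5.8, -1.4, 12.2]
opening: 0.512
```

Down on the pad. Release and rise.

Call:
{"op": "apply_moves", "data": {"plan": "0 0 0 0 0 0 1;0 0 0 0 0 0 1;0 0 0 0 0 0 1;0 -0.3 0 0 0 0 1;0 -0.5 0 0 0 0 1"}}

```text
time_s: 31.9
eef_pos: [0.4701, 0.2485, 0.0695]
eef_rot: [-0.615, 0.616, 0.348, -0.349]
wrist_force: [-1.1, -0.3, 0.0]
opening: 1.002
```

Call:
{"op": "apply_moves", "data": {"plan": "0 -0.7 0 0 0 0 1;0 -0.7 0 0 0 0 1;0 -0.4 0 0 0 0 1;0 0 0 0 0 0 1;0 0 0 0 0 0 1"}}

```text
time_s: 32.4
eef_pos: [0.4714, 0.2491, 0.1608]
eef_rot: [-0.614, 0.616, 0.35, -0.347]
wrist_force: [-0.9, 0.1, -0.5]
opening: 0.999
```

Run:
```python
from h import *
state(); c,im=snap("wrist","w24r.png")
cv2.imwrite("pics/w24.png",cv2.resize(im[100:290,220:420],None,fx=3.1,fy=3.1,interpolation=cv2.INTER_CUBIC))
```

```text
t 32.4 p [0.4714 0.2491 0.1608] jawyaw 59.03 tooldown [ 0.004 -0.001 -1.   ] F [-0.9  0.1 -0.5] op 0.999 q [ 0.26  0.18  1.79 -0.    1.17 -0.77]
```

View pics/w24.png

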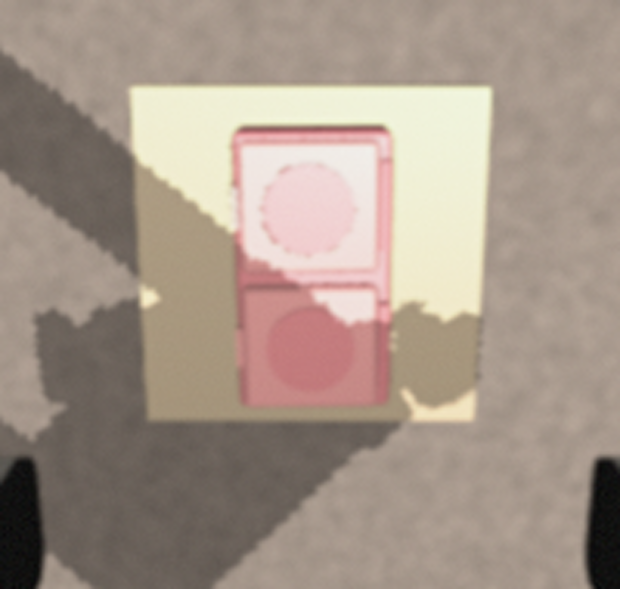

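Run:
```python
from h import *
c,im=pickle.load(open("last_wrist.pkl","rb"))
f=lambda L:crop2px(L,220,100,3.1)
print("pad",fitrect(c,f([(130,87),(493,87),(477,421),(148,421)]),.11,.11,.006))
print("tray",fitrect(c,f([(233,130),(391,130),(388,406),(241,407)]),.084,.046,.028))
T=look((.5,0),59,.36); print(T); plan(T,75,10)
```

```text
pad (array([0.4704, 0.2492]), np.float64(59.16), 'res mm', array([-0.2,  0.1, -0.2,  0.3,  0.1, -0.3,  0.4, -0.1]))
tray (array([0.4689, 0.2505]), np.float64(149.52), 'res mm', array([-0.1, -0.7,  0.3,  0.7,  0.1,  0.3, -0.3, -0.3]))
[ 0.51088719 -0.00447543  0.36      ]
cur [0.4707 0.2489 0.1597] yaw 59.02 -> 75.0 dp [ 0.0402 -0.2534  0.2003] rows>= 6.51
-0.393 -0.400 -0.331   0.002 -0.232 -0.000
-0.402 -0.400 -0.319   0.002 -0.232 -0.000
-0.411 -0.400 -0.308   0.002 -0.232 -0.000
-0.419 -0.400 -0.296   0.002 -0.232 -0.000
-0.427 -0.400 -0.284   0.002 -0.232 -0.000
-0.435 -0.400 -0.272   0.002 -0.232 -0.000
-0.443 -0.400 -0.260   0.002 -0.232 -0.000
-0.450 -0.400 -0.247   0.002 -0.232 -0.000
-0.456 -0.400 -0.235   0.002 -0.232 -0.000
-0.463 -0.401 -0.222   0.002 -0.232 -0.000
```

Call:
{"op": "apply_moves", "data": {"plan": "-0.393 -0.4 -0.331 0 0 0 1;-0.4 -0.4 -0.33 0 0 0 1;-0.4 -0.4 -0.33 0 0 0 1;-0.4 -0.4 -0.33 0 0 0 1;-0.4 -0.4 -0.33 0 0 0 1"}}

```text
time_s: 32.95
eef_pos: [0.4895, 0.1202, 0.2593]
eef_rot: [-0.615, 0.616, 0.348, -0.349]
wrist_force: [0.9, 0.1, 0.2]
opening: 1.004
```

Call:
{"op": "apply_moves", "data": {"plan": "-0.4 -0.4 -0.2 0 0 0 1;-0.4 -0.4 -0.2 0 0 0 1;-0.4 -0.4 -0.1 0 0 0 1;-0.4 -0.2 -0.1 0 0 0 1;-0.4 0 0 0 0 0 1"}}

```text
time_s: 33.45
eef_pos: [0.4647, 0.019, 0.3306]
eef_rot: [-0.615, 0.616, 0.349, -0.347]
wrist_force: [0.3, -0.8, -0.2]
opening: 1.001
```

Run:
```python
from h import *
snap("wrist");snap("wrist");state(); c,im=snap("wrist","w25r.png")
snap("scene","scene25.png"); snap("side","side25.png")
draw(c,im,rectP([.438,-.2447],13.5,.15,.096,.006)); draw(c,im,rectP([.438,-.2447],13.5,.112,.064,.034),(0,0,255))
rp=[.6273,-.1078]
draw(c,im,circP(rp,.1,.006),(255,0,0)); draw(c,im,circP(rp,.06,.091))
cv2.imwrite("pics/w25.png",im)
```

```text
t 33.55 p [0.4635 0.0187 0.3291] jawyaw 58.89 tooldown [ 0.    -0.001 -1.   ] F [-0.1  0.2 -0.8] op 1.001 q [-0.22 -0.14  1.76 -0.    1.52 -1.24]
```

View pics/w25.png

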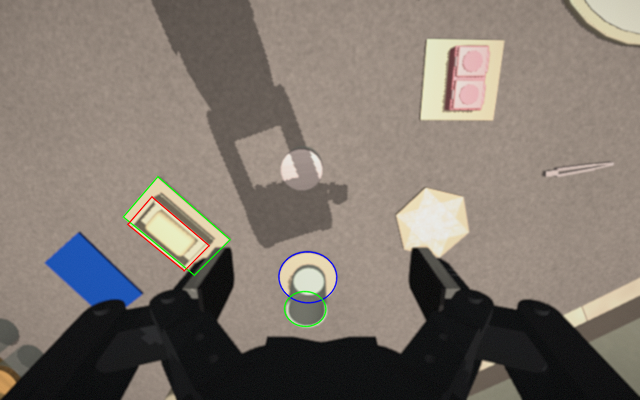

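View pics/scene25.png

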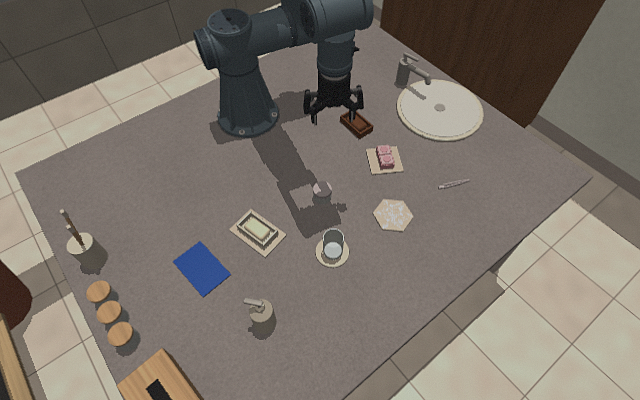

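Run:
```python
from bench import ctrl
print(ctrl.hand_in())
```

```text
the job is handed in; nothing more can be done
None
```

All three things are on their own pads, and the job was handed in at about 34 s of the 112 s allowed. I parked the lens tray on the six-sided pad. Then I moved the tumbler to the round pad, the soap dish lengthwise onto the oblong pad, and the tray to the square pad.

| Thing | Last check against its pad |
|---|---|
| Lens tray | Corners measured about 2 mm off centre and 0.4° off square |
| Tumbler | Upright; its rim matched the outline projected at the pad centre in two views (by eye) |
| Soap dish | Its rim matched the outline projected at the pad centre and along its length in two views (by eye) |

- **Bystanders:** The cream jar, tweezer and both look-alikes sit at the same pixels as at the start in the last scene picture.
- **Hand-in state:** The gripper was open and well clear of everything.
- **Limits:** The highest wrist force I read was about 12 N, as the tray touched down, against a limit of 120 N.
- **Disagreements:** No check failed. Arm position readings wandered by 2–5 mm after moves, so I corrected the final placements from wrist pictures.

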